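# Set up the glue-pot station: holder on the rail, pots nested by shape

### The job

Set up the glue-pot station on the bench: slide the empty pot holder onto the bench rail until it clicks fully home, and only then nest all the round pots in one upright stack on its round seat and all the square pots in one upright stack on its square seat, every pot fully down in the one below. The odd pieces that will not nest, the pot with the brush bar and the straight-sided tin, go upright into the wooden crate. Leave everything else on the bench alone.

Things in the scene. Friction and masses are not known exactly. Their poses are not given: they have to be found in the camera images.
- holder: Pot holder, loose, 0.5 kg: pale wooden deck 90 mm (x) by 190 mm (y), top 26 mm above the bench, black upright grip in the middle, channel along x underneath that takes the rail with 2 mm of play on each side. It rests on its own feet, on the rail too. Origin: centre of its underside; +x is the side that goes onto the rail first and reaches 49 mm from the origin.
- holder_grip (a point): Centre of the top of the holder's carrying grip, 82 mm above the holder's underside, 2 mm to the -x side of its origin, axes as the holder's. The grip is an upright block 16 mm thick (along x), 40 mm wide (along y), from the deck (26 mm) up to 82 mm: take it from above, fingers closing along the holder's x.
- seat_round (a point): Centre of the round seat on the holder's deck (blue disc in a black lip 5 mm high, 51 mm across inside), 60 mm to the holder's +y side, 26 mm above its underside; axes as the holder's.
- seat_square (a point): Centre of the square seat on the holder's deck (orange square in a black lip 5 mm high, 49 x 49 mm inside, sides along the holder's x and y), 60 mm to the holder's -y side, 26 mm above its underside; axes as the holder's.
- rail: Aluminium T rail screwed to the bench, 16 mm high, head 30 mm wide, rounded nose 55 mm to the -x side of the origin, grey stop at the +x end. Origin: where the holder's origin lies on the bench when home, axes then alike; +x is the way the holder is pushed on. In line before the nose the holder's origin is at x = -120 mm or less. The stop halts it 2 mm past home.
- detent (a joint): Brass spring ball in the rail's head: how far it is pressed down, in m; 0 = up (also while no holder is there). The holder presses it down 3 mm in the last 20 mm of its travel; at home it springs up into a hole in the deck and holds the holder with 1.5 mm of play. Pushing on takes 5 to 15 N, pulling off about 10 N.
- crate: Open wooden crate fixed to the bench for odd pieces, outside 160 mm (x) by 250 mm (y), 45 mm high, walls and floor 8 mm thick. Origin: centre of its underside.
- round1: Blue round plastic pot, one of up to three (some may be absent), 60 mm high, 70 g: straight band 66 mm across over the top 15 mm (grip it there), below it a taper to a foot 44 mm across; inner floor 28 mm above the underside. Origin: centre of the underside, z up. Nested in its own kind it stands on the lower pot's floor, 28 mm higher, with 2 to 3 mm of play all round.
- round2: Blue round plastic pot, one of up to three (some may be absent), 60 mm high, 70 g: straight band 66 mm across over the top 15 mm (grip it there), below it a taper to a foot 44 mm across; inner floor 28 mm above the underside. Origin: centre of the underside, z up. Nested in its own kind it stands on the lower pot's floor, 28 mm higher, with 2 to 3 mm of play all round.
- round3: Blue round plastic pot, one of up to three (some may be absent), 60 mm high, 70 g: straight band 66 mm across over the top 15 mm (grip it there), below it a taper to a foot 44 mm across; inner floor 28 mm above the underside. Origin: centre of the underside, z up. Nested in its own kind it stands on the lower pot's floor, 28 mm higher, with 2 to 3 mm of play all round.
- square1: Orange square plastic pot, one of up to three (some may be absent), 60 mm high, 70 g: straight band 62 x 62 mm over the top 15 mm (grip it there), taper to a foot 42 x 42 mm; inner floor 28 mm up. Origin: centre of the underside, z up, x and y square to the flats. Nested in its own kind it stands on the lower pot's floor, 28 mm higher, with 2 to 3 mm of play all round, if the flats agree within 6 degrees.
- square2: Orange square plastic pot, one of up to three (some may be absent), 60 mm high, 70 g: straight band 62 x 62 mm over the top 15 mm (grip it there), taper to a foot 42 x 42 mm; inner floor 28 mm up. Origin: centre of the underside, z up, x and y square to the flats. Nested in its own kind it stands on the lower pot's floor, 28 mm higher, with 2 to 3 mm of play all round, if the flats agree within 6 degrees.
- square3: Orange square plastic pot, one of up to three (some may be absent), 60 mm high, 70 g: straight band 62 x 62 mm over the top 15 mm (grip it there), taper to a foot 42 x 42 mm; inner floor 28 mm up. Origin: centre of the underside, z up, x and y square to the flats. Nested in its own kind it stands on the lower pot's floor, 28 mm higher, with 2 to 3 mm of play all round, if the flats agree within 6 degrees.
- barpot: Odd piece (may be absent): a blue round pot of the same outside as the round pots, 60 mm high, 66 mm across its top band, 85 g, but with a steel brush bar fixed across its mouth along its own x axis, so that nothing nests in it. Origin: centre of its underside, z up.
- tin: Odd piece (may be absent): a straight-sided bare-metal tin, 62 mm across from top to bottom and 60 mm high, open at the top, 90 g; it nests with nothing. Origin: centre of its underside, z up.
- kerf_block: Wooden block with saw kerfs, 105 x 30 x 22 mm; a bystander, to be left alone.
- pencil: Red carpenter's pencil, 150 mm long, 8 mm thick; a bystander, to be left alone.
- brush: Bench brush lying on its bristles, about 275 mm long; a bystander, to be left alone.
- glue_bottle: White glue bottle with a red cap, 60 mm across, 170 mm high; a bystander, to be left alone.
- try_square: Try square lying flat: dark wooden stock 110 mm, steel blade 150 mm; a bystander, to be left alone.
- mallet: Wooden mallet lying on its side, head 75 x 115 x 65 mm; a bystander, to be left alone.

How it is judged:
By the outcome, as a careful person would: the job done as asked, in the order asked, and still so for the second after the job is handed in, with the robot touching nothing.
Of round1, round2, round3 only 2 to 3 are there at a start; the rules pass over those that are not, and their reading is None.
Of square1, square2, square3 only 2 to 3 are there at a start; the rules pass over those that are not, and their reading is None.
Of barpot, tin only 1 to 2 are there at a start; the rules pass over those that are not, and their reading is None.
At some moment in a run one of barpot, tin may be knocked a few centimetres aside while the robot is not near it.
It also fails if it takes over 210 s, if anything falls off the work surface, if the arm or the gripper's body presses on something with over 40 N, if the wrist force passes 120 N, or if a joint passes its speed limit or range.

### The arm

A 6-joint arm with a two-finger parallel gripper is mounted at the origin on the work surface. World frame = base frame: x ahead of the robot, y to its left, z up, the work surface at z = 0. Lengths are in m, angles in rad, forces in N, time in s.
With the tool pointing down it reaches from about 0.35 to 0.975 m from the base axis. Payload 4.9 kg.
Tool frame: the origin (TCP) lies on the mounting face of the last link; the fingertips stand 173 mm ahead of it and the grasp point (between the pads) lies 155 mm ahead of it; x points along the fingers, z is the direction in which the jaws open and shut, and the axes are right-handed (so a half turn about x gives the same grasp; the last joint's range is limited). The gripper opens to 85 mm and grips with 20 to 120 N. Pads are 22 mm wide; open, the fingers measure 114 mm over their backs; the gripper's body (76 mm by 85 mm) begins 54 mm behind the grasp point. The pads swing forward as they close: fully open they stand 13 mm farther back than shut.
Start: joints at [-1.275, 0.053, 1.613, -0, 1.476, -0.119], TCP at [0.252, -0.572, 0.405] pointing down, gripper open.
Joint ranges: [-3.01, 3.01], [-1.01, 2.22], [0.06, 2.58], [-1.02, 4.17], [0.09, 2.62], [-3.14, 3.14]. Speed limits (rad/s): [2.57, 2.57, 3.14, 3.14, 3.14, 3.14].

### API

Orientations are given as a rotation vector (axis times angle).
In Python, from station import get_obs, get_image, get_calibration, finish_job, look_for, masks_of, tip_of gives the robot as it stands.
- The arm moves only by the tool carry_out, never from a script. Its argument "increments" is a list of rows, each a list of 3 entries, a list of its own where there are three numbers: the turn, a rotation vector about the world's x, y, z in units of 0.1 rad (1.0 is 0.1 rad), then the shift along the world's x, y, z in units of 20 mm (1.0 is 20 mm), then the opening, from 0 (shut) to 1 (fully open). A call has 1 to 8 rows; each row shifts and turns the pose as measured when the row begins; what a row does not reach is not made up. A row lasts 1/10 s, in which the tool goes at most 50 mm and 8.59 degrees, less where a joint would pass 70% of its speed; a pose out of reach is approached as far as the arm can. A call with a number of a shift or a turn outside -1 to 1 is refused whole. A call with a gripper value outside its range is refused whole. The fingers move at their own pace and stop on an object; "squeeze" is the grip in N (left out, the last holds). Time passes only in rows, so rows that do not move let the fingers close. It gives the time, the measured TCP pose, the force and the opening at its end, in the units of the state.
- get_obs(): the state, without advancing time (a new reading comes with each control period).
- get_image(name): name is "side" or "top"; returns (picture, depth): 384x512x3 uint8, blue, green, red; 384x512 float32, m along the optical axis (not along the pixel's ray), 0 where there is no reading.
- get_calibration(name): a dict with "fx", "fy", "cx", "cy" (pixels), "position" and "orientation" of the camera in the world. Camera axes: x right, y down, z forward; pixel columns grow to the right and rows downward; lengths in m; the calibration is good to about 2 mm. A picture is of the moment at which its call begins. get_calibration takes no time and is no camera call.
- finish_job(): hands the job in, once; it reports no verdict.
Trained networks look in the newest picture that a camera, given by its name, has taken for a name from the list of things; names that differ only in an ending like _2 or _b are one class to them, and where a whole thing is asked for, a point or a joint stands for the part that bears it (a point fixed in the world has none). Each returns a list of dicts, best first, with "p" (0 to 1); they miss things now and then, are a little off and sometimes report something else, mostly with a low value. They report only what shows in the picture. A call takes as long as a camera call.
- look_for(camera, query): "centre" ([column, row] in pixels, amid what is visible of it).
- masks_of(camera, query): "region" (384x512 bool, what is visible of it) and "centre" ([column, row] in pixels, amid what is visible of it).
- tip_of(camera, query): "centre" ([column, row] in pixels: a listed point, or the origin of a listed thing).
The state is a dict: "t": time; "q": joint angles; "dq": joint speeds; "effort": joint torques, N m; "tool_pos": TCP position; "tool_rot": TCP orientation; "contact_force": force on the tool from outside, world axes, zero at the start; "wrist_torque": the same for the moment, N m; "opening": finger opening in m.
Only numpy, scipy, OpenCV 4.12 (cv2) and the standard library are available. Lean on these libraries where they do the work, as an engineer would, in place of code of your own. Each camera call takes 0.05 s, during which the arm holds its last target.

## Working session

There is one attempt and no reset: what is moved stays moved. The work goes in short steps, Python scripts to look and compute and a tool call to move; the robot and the scene stay as the last step left them, time stands still between calls to the robot, and variables do not carry over. Pictures are saved under pics/ and viewed, and the job is handed in when it is done.

Besides the shell and the picture viewer there is one more tool, called as name(argument=value, ...) on one line, values as JSON. carry_out: Moves the arm, as the interface text tells. Shifts and turns lie within -1 to 1; 1 stands for 20 mm of shift or 0.1 rad of turn. Its arguments: {"type":"object","properties":{"increments":{"type":"array","items":{"type":"array"}},"squeeze":{"type":"number"}},"required":["increments"]}

```bash
ls; mkdir -p pics
cat > h.py <<'E'
import numpy as np,cv2
from scipy.spatial.transform import Rotation as R
from station import *
def cam(name):
    c=get_calibration(name); o=np.array(c["orientation"],float)
    M=R.from_rotvec(o).as_matrix() if o.shape==(3,) else (o if o.shape==(3,3) else R.from_quat(o).as_matrix())
    return c,M,np.array(c["position"])
def pts(name,depth):
    c,M,p=cam(name); v,u=np.mgrid[0:384,0:512]
    P=np.stack([(u-c["cx"])/c["fx"]*depth,(v-c["cy"])/c["fy"]*depth,depth],-1)@M.T+p
    P[depth<=0]=np.nan
    return P
def ray(name,uv,z):
    c,M,p=cam(name); d=M@np.array([(uv[0]-c["cx"])/c["fx"],(uv[1]-c["cy"])/c["fy"],1]); return p+d*(z-p[2])/d[2]
def proj(name,X):
    c,M,p=cam(name); q=M.T@(np.array(X)-p); return c["fx"]*q[0]/q[2]+c["cx"],c["fy"]*q[1]/q[2]+c["cy"]
E
python3 - <<'E'
from h import *
print(get_obs())
for n in ("top","side"):
    print(get_calibration(n)); im,d=get_image(n); cv2.imwrite(f"pics/{n}0.png",cv2.resize(im,(800,600),interpolation=cv2.INTER_CUBIC)); np.save(f"pics/{n}0d.npy",d);np.save(f"pics/{n}0.npy",im)
E
```

```text
pics
{'t': 0.0, 'q': array([-1.27500014e+00,  5.33502552e-02,  1.61431717e+00,  4.13543439e-06,
        1.47597503e+00, -1.19001305e-01]), 'dq': array([-1.18276857e-03, -3.99463782e-04, -1.63245465e-04, -1.45064114e-03,
        8.95074583e-05, -1.91493064e-04]), 'effort': array([ 3.97550912e-04, -3.93674397e+01, -3.70178246e+01, -3.78607319e-05,
        6.85645049e-03,  2.04085239e-05]), 'tool_pos': array([ 0.25179775, -0.57173563,  0.4034529 ]), 'tool_rot': array([ 0.89975223,  1.37895313, -0.89758271]), 'contact_force': array([ 0.30894444, -0.20185986,  0.78039161]), 'wrist_torque': array([ 0.02186573, -0.02891041,  0.04110988]), 'opening': 0.08549051057405194}
{'fx': 385.1527341269412, 'fy': 385.1527341269412, 'cx': 257.6090502879878, 'cy': 195.15707021102668, 'position': array([ 0.33654766, -0.02341993,  1.32389468]), 'orientation': array([-2.13674552,  2.10023964, -0.21266032])}
{'fx': 358.53843228960346, 'fy': 358.53843228960346, 'cx': 250.88155480559934, 'cy': 185.85205838425998, 'position': array([ 0.52318142, -0.74235058,  0.64644023]), 'orientation': array([-2.21940188,  0.11329767, -0.04398016])}
```

View pics/top0.png

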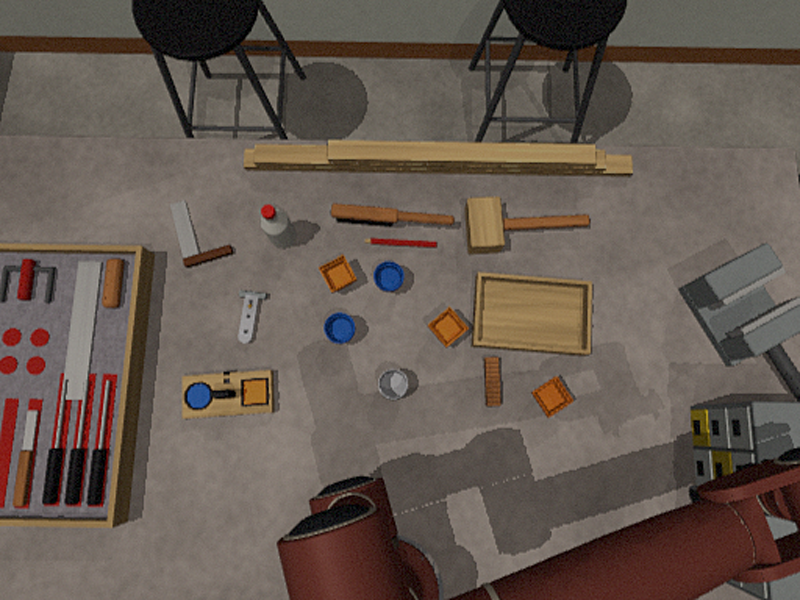

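View pics/side0.png

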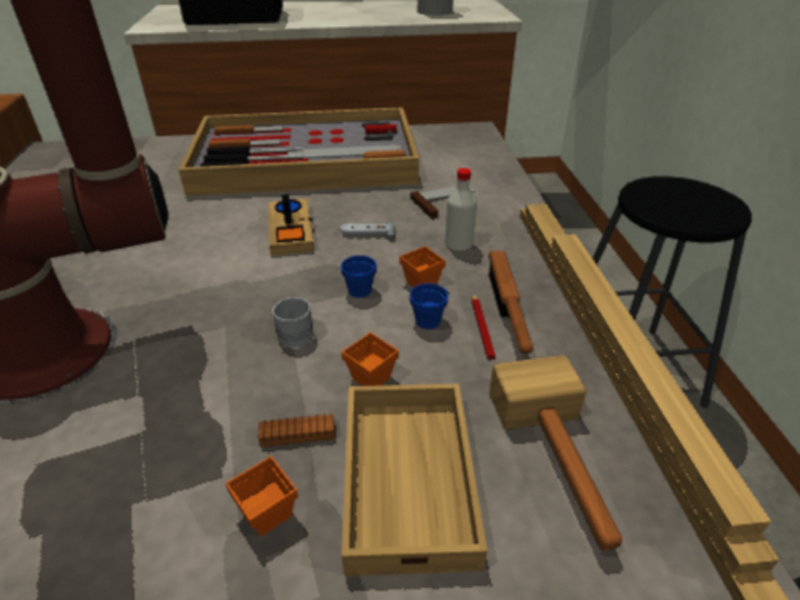

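The top view shows the holder at (228,393), the rail at (248,315) with its stop at the top, blue pots at (340,327) and (389,277), and orange pots at (337,273), (449,327) and (552,396). The tin is at (393,383) and the crate at (532,313); there is no barpot.

```bash
cat > m.py <<'E'
from h import *
P={};I={}
for n in ("top","side"):
    im,d=get_image(n); P[n]=pts(n,d); I[n]=im
for n in ("top","side"):
    for q in ["holder","rail","crate","round1","square1","tin","barpot","kerf_block"]:
        for r in masks_of(n,q):
            if r["p"]<.2: continue
            X=P[n][r["region"]]; X=X[np.isfinite(X[:,0])]
            z=np.percentile(X[:,2],[2,98])
            T=X[X[:,2]>z[1]-.006][:,:2]
            rc=cv2.minAreaRect((T*1000).astype(np.float32))
            (cx,cy),rad=cv2.minEnclosingCircle((T*1000).astype(np.float32))
            print(n,q,round(r["p"],2),np.round(r["centre"]),len(X),"z",np.round(z*1000),"rect",np.round(rc[0]),np.round(rc[1]),round(rc[2],1),"circ",round(cx),round(cy),round(rad))
for n in ("top","side"):
    for q,z in [("holder",0),("holder_grip",.082),("seat_round",.026),("seat_square",.026),("rail",0),("crate",0),("round1",0),("square1",0),("tin",0)]:
        for r in tip_of(n,q):
            if r["p"]>.2: print(n,q,round(r["p"],2),np.round(r["centre"],1),np.round(ray(n,r["centre"],z)*1000))
E
python3 m.py
```

```text
top holder 0.65 [147. 251.] 1568 z [12. 81.] rect [394. 349.] [13. 39.] 0.8 circ 394 349 20
top rail 0.87 [159. 202.] 337 z [ 2. 21.] rect [567. 309.] [116.  57.] 2.2 circ 568 315 59
top crate 0.82 [344. 200.] 3701 z [ 1. 48.] rect [ 582. -306.] [251. 161.] 86.2 circ 580 -307 147
top round1 0.66 [246. 178.] 298 z [24. 62.] rect [654.   8.] [63. 64.] 32.5 circ 654 9 33
top round1 0.66 [215. 208.] 307 z [22. 62.] rect [538. 110.] [63. 64.] 64.5 circ 538 110 33
top round1 0.21 [313. 243.] 292 z [ 7. 27.] rect [ 433. -220.] [101.  31.] 2.0 circ 433 -220 52
top square1 0.85 [215. 175.] 333 z [23. 62.] rect [658. 120.] [62. 61.] 27.5 circ 657 118 41
top square1 0.8 [350. 253.] 396 z [ 1. 62.] rect [ 401. -339.] [62. 62.] 32.9 circ 399 -336 41
top square1 0.65 [284. 209.] 363 z [ 2. 63.] rect [ 545. -121.] [62. 63.] 41.9 circ 544 -121 41
top kerf_block 0.65 [315. 240.] 258 z [11. 27.] rect [ 435. -220.] [97. 30.] 1.5 circ 435 -217 49
side holder 0.76 [186. 144.] 914 z [ 3. 81.] rect [394. 345.] [14. 36.] 2.9 circ 391 345 18
side rail 0.55 [235. 147.] 252 z [ 3. 20.] rect [565. 313.] [ 51. 1
[... 2154 characters left out ...]
-18.  26.]
side seat_round 0.34 [181.1 150.7] [388. 283.  26.]
side seat_square 0.68 [178.9 148.6] [380. 297.  26.]
side seat_square 0.36 [259.2 304.7] [ 576. -321.   26.]
side rail 0.71 [234.1 149.5] [563. 314.   0.]
side rail 0.48 [268.4 178. ] [657. 136.   0.]
side round1 0.73 [230.3 187.1] [539. 103.   0.]
side round1 0.7 [271.2 205.3] [648.   8.   0.]
side round1 0.46 [183.1 127.8] [380. 492.   0.]
side round1 0.41 [173.4 328.8] [ 405. -340.    0.]
side square1 0.85 [266.5 179.6] [651. 129.   0.]
side square1 0.82 [237.6 244.6] [ 545. -130.    0.]
side square1 0.65 [174.9 327.8] [ 407. -338.    0.]
side tin 0.74 [191.  216.5] [427. -15.   0.]
side tin 0.34 [183.3 130.8] [382. 468.   0.]
```

```bash
cat > hr.py <<'E'
from h import *
import sys
def region(c,hw,zlo,zhi,names=("top","side")):
    out={}
    for n in names:
        im,d=get_image(n); X=pts(n,d).reshape(-1,3)
        C=im.reshape(-1,3)
        m=(abs(X[:,0]-c[0])<hw)&(abs(X[:,1]-c[1])<hw)&(X[:,2]>zlo)&(X[:,2]<zhi)
        out[n]=(X[m],C[m])
    return out
if __name__=="__main__":
    for n,(X,C) in region((.395,.347),.13,.02,.034).items():
        print(n,"deck",len(X),cv2.minAreaRect((X[:,:2]*1000).astype(np.float32)))
        b=X[(C[:,0]>100)&(C[:,2]<80)];o=X[(C[:,2]>130)&(C[:,0]<60)]
        print(" blue",np.median(b,0)*1000,len(b)," orange",np.median(o,0)*1000,len(o))
    for n,(X,C) in region((.565,.315),.1,.010,.024).items():
        print(n,"rail",len(X),cv2.minAreaRect((X[:,:2]*1000).astype(np.float32)))
        for x in np.arange(.49,.65,.01):
            s=X[abs(X[:,0]-x)<.005]
            if len(s): print("  %.3f n%d y %.1f..%.1f mid %.1f z %.1f"%(x,len(s),s[:,1].min()*1e3,s[:,1].max()*1e3,(s[:,1].min()+s[:,1].max())*500,np.median(s[:,2])*1e3))
E
python3 hr.py
python3 - <<'E'
from h import *
im=np.load('pics/top0.npy'); cv2.imwrite('pics/crop1.png',cv2.resize(im[170:280,100:200],(720,792)[:2] and (540,594),interpolation=cv2.INTER_NEAREST))
E
```

```text
top deck 1410 ((431.7074890136719, 350.7226257324219), (160.75784301757812, 189.27618408203125), 4.921876430511475)
 blue [392.26327364 407.75695659  26.11112607] 174  orange [401.14516026 289.1256996   26.41185956] 191
side deck 715 ((396.3506774902344, 347.4383239746094), (91.30277252197266, 196.22381591796875), 5.565060138702393)
 blue [401.23158547 408.25353362  27.39623461] 23  orange [400.46077259 290.6322775   27.37178171] 91
top rail 318 ((567.5132446289062, 310.4095458984375), (116.2447738647461, 56.697444915771484), 1.399734377861023)
  0.510 n11 y 311.0..332.1 mid 321.6 z 15.4
  0.520 n25 y 308.3..335.9 mid 322.1 z 16.4
  0.530 n27 y 305.3..336.8 mid 321.1 z 14.6
  0.540 n27 y 305.8..333.2 mid 319.5 z 14.9
  0.550 n25 y 302.9..331.5 mid 317.2 z 16.5
  0.560 n22 y 303.4..331.5 mid 317.4 z 16.3
  0.570 n22 y 301.0..329.8 mid 315.4 z 15.6
  0.580 n25 y 301.0..330.0 mid 315.5 z 16.1
  0.590 n27 y 298.5..329.6 mid 314.1 z 17.3
  0.600 n27 y 299.2..328.6 mid 313.9 z 15.7
  0.610 n42 y 283.4..337.6 mid 310.5 z 15.0
  0.620 n38 y 283.3..340.2 mid 311.7 z 15.3
side rail 200 ((564.6126708984375, 314.8974609375), (58.45659637451172, 113.47081756591797), 84.3893814086914)
  0.510 n8 y 309.7..331.7 mid 320.7 z 16.9
  0.520 n17 y 305.4..335.0 mid 320.2 z 16.6
  0.530 n18 y 304.4..336.5 mid 320.5 z 15.7
  0.540 n18 y 303.4..332.9 mid 318.2 z 16.5
  0.550 n17 y 303.6..330.5 mid 317.0 z 17.0
  0.560 n15 y 301.0..330.1 mid 315.6 z 16.9
  0.570 n16 y 302.1..331.5 mid 316.8 z 16.2
  0.580 n14 y 301.3..327.5 mid 314.4 z 16.0
  0.590 n15 y 301.1..331.0 mid 316.0 z 16.9
  0.600 n15 y 299.3..327.2 mid 313.2 z 17.5
  0.610 n24 y 280.6..339.5 mid 310.0 z 16.5
  0.620 n23 y 282.8..338.4 mid 310.6 z 16.1
```

View pics/crop1.png

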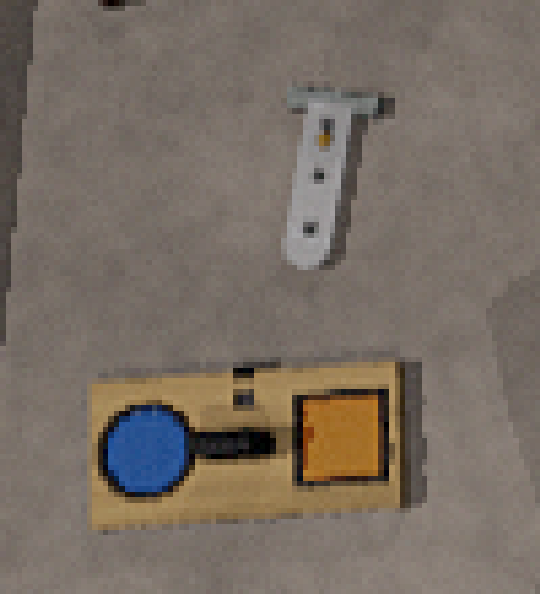

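```bash
cat > go.py <<'E'
from h import *
import sys
# go.py x y zgrasp jawyaw_deg  -> print needed increments
def state():
    o=get_obs(); M=R.from_rotvec(o["tool_rot"]).as_matrix()
    g=o["tool_pos"]+M[:,0]*.155
    return o,M,g,np.degrees(np.arctan2(M[1,2],M[0,2]))
def main(a):
    o,M,g,yaw=state()
    print("t %.2f grasp %s jawyaw %.2f open %.4f F %s q6 %.2f q1 %.2f toolx %s"%(o["t"],np.round(g*1e3,1),yaw,o["opening"],np.round(o["contact_force"],1),o["q"][5],o["q"][0],np.round(M[:,0],3)))
    if len(a)>=4:
        t=np.array(a[:3])/1000; yt=a[3]
        dy=(yt-yaw+90)%180-90
        if len(a)>4: dy=(yt-yaw+180)%360-180
        # include tilt correction
        Mz=R.from_euler('z',dy,degrees=True).as_matrix()@M
        d=np.cross(Mz[:,0],[0,0,-1]); 
        print("shift units",np.round((t-g)/.02,2)," turn z units %.2f (%.1f deg) tilt units %s"%(np.radians(dy)/.1,dy,np.round(d/.1,2)))
main([float(v) for v in sys.argv[1:]])
E
python3 go.py 394 349 150 4.8
python3 - <<'E'
from hr import *
for n in ("top","side"):
    X,C=region((.565,.315),.1,.010,.024,(n,))[n]
    S=X[(X[:,0]>.52)&(X[:,0]<.602)]
    xs=np.arange(.523,.602,.006);m=[]
    for x in xs:
        s=S[abs(S[:,0]-x)<.004][:,1]; m.append((s.min()+s.max())/2)
    p=np.polyfit(xs,m,1); a=np.arctan(p[0]); u=np.array([np.cos(a),np.sin(a)])
    al=X[:,:2]@u; ymid=lambda x:np.polyval(p,x)
    print(n,"yaw",np.degrees(a),"y at .56",ymid(.56),"along",np.percentile(al,[0,.5,99.5,100]))
    nose=np.percentile(al,.3);end=np.percentile(al,99.7); 
    for s in (nose+.055,end-.061):
        x=(s-u[1]*p[1])/(u[0]+u[1]*p[0]); print(" origin",x,ymid(x))
E
```

```text
t 2.10 grasp [ 251.9 -572.   249.7] jawyaw -66.23 open 0.0858 F [-0.8  0.4  0.6] q6 -0.12 q1 -1.27 toolx [-0.  0. -1.]
shift units [ 7.11 46.05 -4.98]  turn z units 12.40 (71.0 deg) tilt units [ 0. -0.  0.]
top yaw -9.515047183893028 y at .56 0.3162792751477739 along [0.44846436 0.44954778 0.56298741 0.56403503]
 origin 0.5643431354089209 0.31555131093742667
 origin 0.562227862196527 0.31590585737651905
side yaw -7.048525713912353 y at .56 0.3167792454476044 along [0.46502515 0.46565156 0.57901811 0.57904196]
 origin 0.5634786180370172 0.3163491339731417
 origin 0.5611232105049648 0.31664036681209984
```

```bash
cat > fit.py <<'E'
from h import *
from scipy.optimize import minimize
from scipy.ndimage import map_coordinates
def projN(n,X):
    c,M,p=cam(n); q=(X-p)@M; return np.stack([c["fx"]*q[:,0]/q[:,2]+c["cx"],c["fy"]*q[:,1]/q[:,2]+c["cy"]],1)
def samp(img,n,L,pose,z):
    a=pose[2]; X=np.c_[pose[0]+L[:,0]*np.cos(a)-L[:,1]*np.sin(a),pose[1]+L[:,0]*np.sin(a)+L[:,1]*np.cos(a),np.full(len(L),z)]
    uv=projN(n,X); return map_coordinates(img,[uv[:,1],uv[:,0]],order=1)
def fit(img,n,Lin,Lout,z,p0):
    s=np.array([.001,.001,.01])
    f=lambda v: -(samp(img,n,Lin,np.array(p0)+v*s,z).mean()-samp(img,n,Lout,np.array(p0)+v*s,z).mean())
    best=min((minimize(f,[d,e,k],method="Nelder-Mead",options=dict(xatol=.02,fatol=1e-4,initial_simplex=[[d,e,k],[d+3,e,k],[d,e+3,k],[d,e,k+5]])) for d in(-2,2) for e in (-2,2) for k in (-4,4)),key=lambda r:r.fun)
    v=np.array(p0)+best.x*s
    return np.r_[v[:2]*1000,np.degrees(v[2])],-best.fun
def edge(pts_,off=.004,step=.002):
    # sides list ((x0,y0),(x1,y1)) inward left; returns in/out strips
    i=[];o=[]
    for (a,b) in pts_:
        a=np.array(a);b=np.array(b);t=(b-a);l=np.hypot(*t);t/=l;nrm=np.array([-t[1],t[0]])
        for s in np.arange(0,l,step):
            for k in (1,2,3):
                i.append(a+t*s+nrm*off*k/3);o.append(a+t*s-nrm*off*k/3)
    return np.array(i),np.array(o)
def rail(n,im,p0):
    g=im.astype(float).min(2)
    i,o=edge([((-.040,-.015),(.046,-.015)),((.046,.015),(-.040,.015))])
    th=np.linspace(np.pi/2,3*np.pi/2,15)
    i=np.r_[i,np.c_[-.040+.012*np.cos(th),.012*np.sin(th)]]; o=np.r_[o,np.c_[-.040+.018*np.cos(th),.018*np.sin(th)]]
    return fit(g,n,i,o,.016,p0)
def holder(n,im,p0,z=.026):
    f=im.astype(float); g=f[:,:,2]-f[:,:,0]  # red minus blue: wood/orange high
    i,o=edge([((-.045,-.095),(.045,-.095)),((.045,-.093),(.045,.093)),((.045,.095),(-.045,.095)),((-.045,.093),(-.045,-.093))])
    return fit(g,n,i,o,z,p0)
if __name__=="__main__":
    import sys
    hp=[float(v) for v in sys.argv[1:4]] if len(sys.argv)>3 else [397,348,4.8]
    for n in ("top","side"):
        im,d=get_image(n)
        print(n,"rail",rail(n,im,[.564,.3155,np.radians(-6)]))
        print(n,"holder",holder(n,im,[hp[0]/1e3,hp[1]/1e3,np.radians(hp[2])]))
E
python3 fit.py
```

```text
top rail (array([564.32115003, 317.47515214,  -5.69008751]), np.float64(54.28327404384217))
top holder (array([397.35607405, 348.46887754,   5.08969734]), np.float64(41.6290551286007))
side rail (array([561.64223712, 317.37756522,  -6.09465261]), np.float64(21.88845985523109))
side holder (array([396.34885067, 347.36479521,   5.07174633]), np.float64(30.08630356868487))
```

carry_out(increments=[[[0,0,0.3],[1,0.8,0],1],[[0,0,0.3],[1,1,0],1],[[0,0,0.3],[1,1,0],1],[[0,0,0.3],[1,1,0],1],[[0,0,0.3],[1,1,0],1],[[0,0,0.3],[1,1,0],1],[[0,0,0.3],[1,1,0],1],[[0,0,0.3],[1,1,0],1]])

```text
t: 3.1
tool_pos: [0.4143, -0.4123, 0.405]
tool_rot: [0.712, 1.45, -0.714]
contact_force: [0.7, -1.0, -0.2]
opening: 0.0855
```

carry_out(increments=[[[0,0,0.3],[0,1,0],1],[[0,0,0.3],[0,1,0],1],[[0,0,0.3],[0,1,0],1],[[0,0,0.3],[0,1,0],1],[[0,0,0.3],[0,1,0],1],[[0,0,0.3],[0,1,0],1],[[0,0,0.3],[0,1,0],1],[[0,0,0.3],[0,1,0],1]])

```text
t: 3.9
tool_pos: [0.4163, -0.2449, 0.4055]
tool_rot: [0.516, 1.505, -0.517]
contact_force: [-0.0, -0.9, -0.2]
opening: 0.0856
```

carry_out(increments=[[[0,0,0.3],[0,1,0],1],[[0,0,0.3],[0,1,0],1],[[0,0,0.3],[0,1,0],1],[[0,0,0.3],[0,1,0],1],[[0,0,0.3],[0,1,0],1],[[0,0,0.3],[0,1,0],1],[[0,0,0.3],[0,1,0],1],[[0,0,0.3],[0,1,0],1]])

```text
t: 4.7
tool_pos: [0.4151, -0.0781, 0.4067]
tool_rot: [0.321, 1.54, -0.323]
contact_force: [-0.2, 0.0, 0.2]
opening: 0.0856
```

carry_out(increments=[[[0,0,0.3],[0,1,0],1],[[0,0,0.3],[0,1,0],1],[[0,0,0.3],[0,1,0],1],[[0,0,0.3],[0,1,0],1],[[0,0,0.3],[0,1,0],1],[[0,0,0.3],[0,1,0],1],[[0,0,0.3],[0,1,0],1],[[0,0,0.3],[0,1,0],1]])

```text
t: 5.5
tool_pos: [0.4136, 0.0888, 0.4084]
tool_rot: [0.126, 1.555, -0.126]
contact_force: [0.6, -0.4, 0.3]
opening: 0.0851
```

```bash
python3 go.py 395 347.8 150 5
```

```text
t 5.50 grasp [415.5  88.7 253.4] jawyaw -9.22 open 0.0851 F [ 0.6 -0.4  0.3] q6 0.20 q1 0.04 toolx [ 0.012 -0.001 -1.   ]
shift units [-1.02 12.96 -5.17]  turn z units 2.48 (14.2 deg) tilt units [-0.02  0.12  0.  ]
```

carry_out(increments=[[[0,0.1,0.3],[-0.1,1,0],1],[[0,0,0.3],[-0.1,1,0],1],[[0,0,0.3],[-0.1,1,0],1],[[0,0,0.3],[-0.1,1,0],1],[[0,0,0.3],[-0.1,1,-0.3],1],[[0,0,0.3],[-0.1,1,-0.3],1],[[0,0,0.3],[-0.1,1,-0.3],1],[[0,0,0.3],[-0.1,1,-0.3],1]])

```text
t: 6.3
tool_pos: [0.3961, 0.2557, 0.3865]
tool_rot: [-0.069, 1.562, 0.072]
contact_force: [0.8, 0.3, 0.5]
opening: 0.0853
```

carry_out(increments=[[[0,0,0],[0,1,-0.5],1],[[0,0,0],[0,1,-0.5],1],[[0,0,0],[0,1,-0.5],1],[[0,0,0],[0,1,-0.5],1],[[0,0,0],[0,0.5,-0.5],1],[[0,0,0],[0,0,0],1]])

```text
t: 6.9
tool_pos: [0.3948, 0.3511, 0.3345]
tool_rot: [-0.072, 1.561, 0.075]
contact_force: [-0.4, -0.1, -0.2]
opening: 0.085
```

```bash
python3 go.py 395 347.8 58 5
```

```text
t 6.90 grasp [396.2 351.5 179.5] jawyaw 5.38 open 0.0850 F [-0.4 -0.1 -0.2] q6 0.49 q1 0.59 toolx [ 0.009  0.002 -1.   ]
shift units [-0.06 -0.18 -6.08]  turn z units -0.07 (-0.4 deg) tilt units [-0.02  0.09  0.  ]
```

carry_out(increments=[[[0,0.09,-0.07],[-0.06,-0.18,-1],1],[[0,0,0],[0,0,-1],1],[[0,0,0],[0,0,-1],1],[[0,0,0],[0,0,-1],1],[[0,0,0],[0,0,-1],1],[[0,0,0],[0,0,-0.9],1],[[0,0,0],[0,0,0],1]])

```text
t: 7.6
tool_pos: [0.3927, 0.3402, 0.2084]
tool_rot: [-0.063, 1.572, 0.062]
contact_force: [-0.2, -0.0, -1.0]
opening: 0.0852
```

```bash
python3 go.py 395 347.8 58 5
```

```text
t 7.60 grasp [392.3 340.2  53.4] jawyaw 4.56 open 0.0852 F [-0.2 -0.  -1. ] q6 0.49 q1 0.57 toolx [-0.002 -0.001 -1.   ]
shift units [0.13 0.38 0.23]  turn z units 0.08 (0.4 deg) tilt units [ 0.01 -0.02  0.  ]
```

carry_out(increments=[[[0,0,0.08],[0.13,0.38,0.23],1],[[0,0,0],[0,0,0],1],[[0,0,0],[0,0,0],0],[[0,0,0],[0,0,0],0],[[0,0,0],[0,0,0],0],[[0,0,0],[0,0,0],0],[[0,0,0],[0,0,0],0],[[0,0,0],[0,0,0],0]], squeeze=60)

```text
t: 8.4
tool_pos: [0.3968, 0.3481, 0.2176]
tool_rot: [-0.066, 1.567, 0.07]
contact_force: [1.3, -0.5, -2.9]
opening: 0.0154
```

```bash
python3 go.py 395 347.8 58 5
```

```text
t 8.40 grasp [397.2 348.6  62.6] jawyaw 4.96 open 0.0154 F [ 1.3 -0.5 -2.9] q6 0.49 q1 0.58 toolx [ 0.002  0.003 -1.   ]
shift units [-0.11 -0.04 -0.23]  turn z units 0.01 (0.0 deg) tilt units [-0.03  0.02  0.  ]
```

carry_out(increments=[[[0,0,0],[0,0,0.3],0],[[0,0,-0.5],[0.5,-0.2,0],0],[[0,0,-0.5],[0.5,-0.2,0],0],[[0,0,-0.5],[0.5,-0.2,0],0],[[0,0,-0.4],[0,-0.2,0],0],[[0,0,0],[0,0,0],0]])

```text
t: 9.0
tool_pos: [0.4244, 0.3296, 0.2182]
tool_rot: [0.083, 1.577, -0.09]
contact_force: [-0.5, -3.7, 0.2]
opening: 0.0156
```

```bash
python3 go.py 427.2 331.5 58 -5.9;python3 fit.py 429 331 -5.9
```

```text
t 9.00 grasp [423.2 329.   63.2] jawyaw -6.30 open 0.0156 F [-0.5 -3.7  0.2] q6 0.63 q1 0.52 toolx [-0.008 -0.004 -1.   ]
shift units [ 0.2   0.13 -0.26]  turn z units 0.07 (0.4 deg) tilt units [ 0.04 -0.08  0.  ]
top rail (array([564.40443762, 317.36057117,  -5.64931454]), np.float64(55.19009905185365))
top holder (array([426.48460275, 341.09190349,  -6.25959824]), np.float64(18.1862741979603))
side rail (array([563.27468794, 316.95163729,  -5.76970418]), np.float64(20.72128489285963))
side holder (array([424.0199812 , 328.38002539,  -5.65278276]), np.float64(19.55907934588009))
```

Run:
```python
from h import *
for n,(a,b,c,d) in dict(top=(160,300,90,270),side=(90,210,130,290)).items():
    im,_=get_image(n); k=im[a:b,c:d]; cv2.imwrite(f'pics/{n}1.png',cv2.resize(k,None,fx=4,fy=4,interpolation=cv2.INTER_CUBIC))
```

```text
(no output)
```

View pics/top1.png

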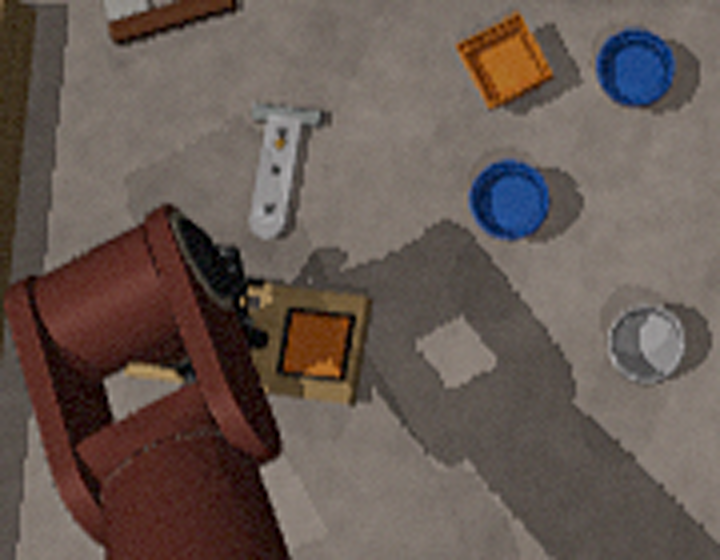

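View pics/side1.png

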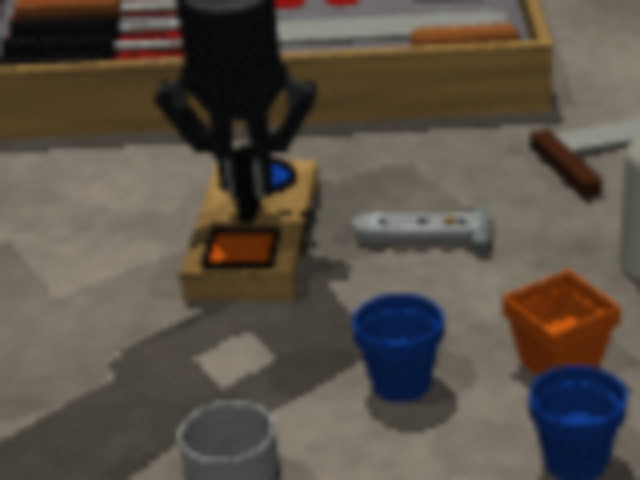

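carry_out(increments=[[[0,-0.08,0.07],[0.2,0.15,0],0],[[0,0,0],[0.2,0,0],0],[[0,0,0],[0,0,0],0]])

```text
t: 9.5
tool_pos: [0.432, 0.3339, 0.218]
tool_rot: [0.075, 1.57, -0.08]
contact_force: [0.9, -1.4, -4.3]
opening: 0.0155
```

```bash
python3 go.py 430 330.9 62 -5.8;python3 fit.py 432 331 -5.9
```

```text
t 9.50 grasp [432.  333.5  63. ] jawyaw -5.66 open 0.0155 F [ 0.9 -1.4 -4.3] q6 0.62 q1 0.52 toolx [-0.    -0.003 -1.   ]
shift units [-0.1  -0.13 -0.05]  turn z units -0.03 (-0.1 deg) tilt units [ 0.03 -0.    0.  ]
top rail (array([564.47321792, 317.36134585,  -5.5369985 ]), np.float64(55.74157791511669))
top holder (array([433.74482308, 331.64757421,  -5.40050834]), np.float64(17.12199345084924))
side rail (array([562.26880595, 317.42532138,  -6.58396922]), np.float64(20.85725822332978))
side holder (array([433.38089568, 332.99129306,  -5.3046484 ]), np.float64(20.03567897760606))
```

carry_out(increments=[[[0,0,-0.04],[0.4,-0.14,0],0],[[0,0,0],[0.4,-0.04,0],0],[[0,0,0],[0.3,-0.03,0],0],[[0,0,0],[0,0,0],0]])

```text
t: 10.0
tool_pos: [0.4557, 0.3295, 0.218]
tool_rot: [0.079, 1.57, -0.082]
contact_force: [-0.8, 0.2, -4.2]
opening: 0.015
```

```bash
python3 go.py 454 328.4 62 -5.8;python3 fit.py 456 328.5 -5.9
```

```text
t 10.00 grasp [455.6 329.2  63. ] jawyaw -5.90 open 0.0150 F [-0.8  0.2 -4.2] q6 0.60 q1 0.49 toolx [-0.001 -0.002 -1.   ]
shift units [-0.08 -0.04 -0.05]  turn z units 0.02 (0.1 deg) tilt units [ 0.02 -0.01  0.  ]
top rail (array([562.58732094, 317.65304025,  -5.9774875 ]), np.float64(55.21765036848957))
top holder (array([457.28813685, 328.037568  ,  -5.63501509]), np.float64(17.214156523254662))
side rail (array([560.69407039, 317.321546  ,  -7.26844592]), np.float64(20.219526578345025))
side holder (array([456.43810432, 325.48835937,  -5.6516228 ]), np.float64(20.856276232650995))
```

carry_out(increments=[[[0,0,0],[0.3,-0.05,-0.04],0],[[0,0,0],[0.3,-0.05,-0.04],0],[[0,0,0],[0.3,-0.03,0],0],[[0,0,0],[0,0,0],0]])

```text
t: 10.5
tool_pos: [0.4741, 0.3275, 0.2177]
tool_rot: [0.08, 1.571, -0.08]
contact_force: [0.9, -0.2, -3.5]
opening: 0.0156
```

```bash
python3 go.py 474 326.5 62 -5.8;python3 fit.py 476 326.5 -5.9
```

```text
t 10.50 grasp [473.8 327.5  62.7] jawyaw -5.85 open 0.0156 F [ 0.9 -0.2 -3.5] q6 0.58 q1 0.48 toolx [-0.002 -0.    -1.   ]
shift units [ 0.01 -0.05 -0.04]  turn z units 0.01 (0.0 deg) tilt units [ 0.   -0.02  0.  ]
top rail (array([564.35080923, 317.33330107,  -5.50795209]), np.float64(58.254596265233445))
top holder (array([475.86578202, 326.8930087 ,  -5.86589858]), np.float64(17.427891311883894))
side rail (array([572.36084949, 315.897566  ,  -5.60061727]), np.float64(17.34902566725691))
side holder (array([475.01293272, 327.0188934 ,  -5.62680538]), np.float64(21.821508150926718))
```

carry_out(increments=[[[0,0,0],[0.4,-0.07,-0.03],0],[[0,0,0],[0.4,-0.05,-0.03],0],[[0,0,0],[0.4,-0.04,0],0],[[0,0,0],[0,0,0],0]])

```text
t: 11.0
tool_pos: [0.498, 0.325, 0.2178]
tool_rot: [0.08, 1.575, -0.079]
contact_force: [1.9, -0.3, -3.1]
opening: 0.0153
```

```bash
python3 go.py 500 323.9 62 -5.8
```

```text
t 11.00 grasp [497.2 325.2  62.8] jawyaw -5.81 open 0.0153 F [ 1.9 -0.3 -3.1] q6 0.55 q1 0.45 toolx [-0.005  0.001 -1.   ]
shift units [ 0.14 -0.06 -0.04]  turn z units 0.00 (0.0 deg) tilt units [-0.01 -0.05 -0.  ]
```

carry_out(increments=[[[0,-0.03,0],[0.4,-0.06,-0.03],0],[[0,0,0],[0.4,-0.05,-0.03],0],[[0,0,0],[0.4,-0.04,0],0],[[0,0,0],[0,0,0],0]])

```text
t: 11.4
tool_pos: [0.5224, 0.3226, 0.2178]
tool_rot: [0.081, 1.576, -0.078]
contact_force: [1.3, -0.4, -2.1]
opening: 0.0152
```

```bash
python3 go.py 524 321.4 62 -5.8
```

```text
t 11.40 grasp [521.4 322.9  62.8] jawyaw -5.80 open 0.0152 F [ 1.3 -0.4 -2.1] q6 0.53 q1 0.43 toolx [-0.006  0.002 -1.   ]
shift units [ 0.13 -0.07 -0.04]  turn z units 0.00 (0.0 deg) tilt units [-0.02 -0.06 -0.  ]
```

carry_out(increments=[[[0,-0.04,0],[0.3,-0.06,-0.02],0],[[0,0,0],[0.3,-0.03,0],0],[[0,0,0],[0.3,-0.03,0],0],[[0,0,0],[0,0,0],0]])

```text
t: 11.8
tool_pos: [0.5404, 0.3205, 0.2178]
tool_rot: [0.081, 1.575, -0.078]
contact_force: [2.0, -0.1, -1.9]
opening: 0.0155
```

```bash
python3 go.py 561.5 317.4 62 -5.8
```

```text
t 11.80 grasp [539.5 320.8  62.8] jawyaw -5.79 open 0.0155 F [ 2.  -0.1 -1.9] q6 0.52 q1 0.42 toolx [-0.006  0.002 -1.   ]
shift units [ 1.1  -0.17 -0.04]  turn z units -0.00 (-0.0 deg) tilt units [-0.02 -0.06 -0.  ]
```

carry_out(increments=[[[0,-0.04,0],[0.3,-0.04,0],0],[[0,0,0],[0.3,-0.03,0],0],[[0,0,0],[0.2,-0.02,0],0],[[0,0,0],[0,0,0],0]])

```text
t: 12.2
tool_pos: [0.5565, 0.3189, 0.2178]
tool_rot: [0.081, 1.574, -0.078]
contact_force: [-1.5, 0.6, -0.3]
opening: 0.0152
```

```bash
python3 go.py 561.5 317.4 62 -5.8
```

```text
t 12.20 grasp [555.7 319.2  62.8] jawyaw -5.78 open 0.0152 F [-1.5  0.6 -0.3] q6 0.50 q1 0.40 toolx [-0.005  0.002 -1.   ]
shift units [ 0.29 -0.09 -0.04]  turn z units -0.00 (-0.0 deg) tilt units [-0.02 -0.05 -0.  ]
```

carry_out(increments=[[[0,0,0],[0.15,-0.02,0],0],[[0,0,0],[0.1,-0.01,0],0]])

```text
t: 12.4
tool_pos: [0.5612, 0.3184, 0.2179]
tool_rot: [0.081, 1.576, -0.078]
contact_force: [-5.1, 0.5, 2.0]
opening: 0.0152
```

carry_out(increments=[[[0,0,0],[0.15,-0.02,0],0]])

```text
t: 12.5
tool_pos: [0.564, 0.3182, 0.218]
tool_rot: [0.081, 1.578, -0.078]
contact_force: [-4.7, 1.0, 1.8]
opening: 0.015
```

carry_out(increments=[[[0,0,0],[0.15,-0.02,0],0]])

```text
t: 12.6
tool_pos: [0.5665, 0.3179, 0.2181]
tool_rot: [0.081, 1.581, -0.078]
contact_force: [-12.0, 1.3, 8.9]
opening: 0.0155
```

```bash
python3 go.py 561.5 317.4 62 -5.8; python3 fit.py 564 317.5 -5.8
```

```text
t 12.60 grasp [564.7 318.3  63.1] jawyaw -5.77 open 0.0155 F [-12.    1.3   8.9] q6 0.49 q1 0.40 toolx [-0.012  0.002 -1.   ]
shift units [-0.16 -0.05 -0.06]  turn z units -0.00 (-0.0 deg) tilt units [-0.02 -0.12 -0.  ]
top rail (array([623.67260711, 310.16509279,  11.02792689]), np.float64(30.483515999122297))Traceback (most recent call last):
  File "fit.py", line 40, in <module>
    print(n,"holder",holder(n,im,[hp[0]/1e3,hp[1]/1e3,np.radians(hp[2])]))
                     ~~~~~~^^^^^^^^^^^^^^^^^^^^^^^^^^^^^^^^^^^^^^^^^^^^^^
  File "fit.py", line 33, in holder
    return fit(g,n,i,o,z,p0)
  File "fit.py", line 12, in fit
    best=min((minimize(f,[d,e,k],method="Nelder-Mead",options=dict(xatol=.02,fatol=1e-4,initial_simplex=[[d,e,k],[d+3,e,k],[d,e+3,k],[d,e,k+5]])) for d in(-2,2) for e in (-2,2) for k in (-4,4)),key=lambda r:r.fun)
  File "fit.py", line 12, in <genexpr>
    best=min((minimize(f,[d,e,k],method="Nelder-Mead",options=dict(xatol=.02,fatol=1e-4,initial_simplex=[[d,e,k],[d+3,e,k],[d,e+3,k],[d,e,k+5]])) for d in(-2,2) for e in (-2,2) for k in (-4,4)),key=lambda r:r.fun)
 
[... 284 characters left out ...]
= function(np.copy(x), *(wrapper_args + args))
  File "fit.py", line 11, in <lambda>
    f=lambda v: -(samp(img,n,Lin,np.array(p0)+v*s,z).mean()-samp(img,n,Lout,np.array(p0)+v*s,z).mean())
                                                            ~~~~^^^^^^^^^^^^^^^^^^^^^^^^^^^^^^^
  File "fit.py", line 8, in samp
    uv=projN(n,X); return map_coordinates(img,[uv[:,1],uv[:,0]],order=1)
  File "fit.py", line 5, in projN
    c,M,p=cam(n); q=(X-p)@M; return np.stack([c["fx"]*q[:,0]/q[:,2]+c["cx"],c["fy"]*q[:,1]/q[:,2]+c["cy"]],1)
          ~~~^^^
  File "h.py", line 5, in cam
    c=get_calibration(name); o=np.array(c["orientation"],float)
ValueError: time passes only in moves, steps and waits
```

```bash
python3 - <<'E'
s=open('h.py').read()
s=s.replace("def cam(name):","import functools\n@functools.lru_cache(None)\ndef cam(name):")
open('h.py','w').write(s)
E
python3 go.py 561.5 317.4 62 -5.8
```

```text
t 12.65 grasp [564.8 318.3  63.2] jawyaw -5.78 open 0.0154 F [-8.   0.6  4.8] q6 0.49 q1 0.40 toolx [-0.012  0.002 -1.   ]
shift units [-0.16 -0.04 -0.06]  turn z units -0.00 (-0.0 deg) tilt units [-0.02 -0.12 -0.  ]
```

carry_out(increments=[[[0,0,0],[0.15,-0.02,0],0]])

```text
t: 12.75
tool_pos: [0.5683, 0.3179, 0.2185]
tool_rot: [0.08, 1.589, -0.079]
contact_force: [-16.2, -0.0, 11.9]
opening: 0.0158
```

carry_out(increments=[[[0,0,0],[0.15,-0.02,0],0]])

```text
t: 12.85
tool_pos: [0.5698, 0.318, 0.2186]
tool_rot: [0.08, 1.597, -0.079]
contact_force: [-16.0, -0.6, 9.5]
opening: 0.0152
```

```bash
python3 go.py 561.5 317.4 62 -5.8
python3 - <<'E'
from fit import *
im,_=get_image("side"); print(holder("side",im,[.564,.3175,-.1]))
cv2.imwrite('pics/side2.png',cv2.resize(im[80:200,180:330],None,fx=5,fy=5,interpolation=cv2.INTER_CUBIC))
im,_=get_image("top")
cv2.imwrite('pics/top2.png',cv2.resize(im[150:270,90:240],None,fx=5,fy=5,interpolation=cv2.INTER_CUBIC))
E
```

```text
t 12.85 grasp [565.5 318.2  63.7] jawyaw -5.77 open 0.0152 F [-16.   -0.6   9.5] q6 0.49 q1 0.39 toolx [-0.028  0.002 -1.   ]
shift units [-0.2  -0.04 -0.08]  turn z units -0.00 (-0.0 deg) tilt units [-0.02 -0.28 -0.  ]
(array([565.56605836, 319.05523811,  -5.75754421]), np.float64(25.35874870466221))
```

View pics/side2.png

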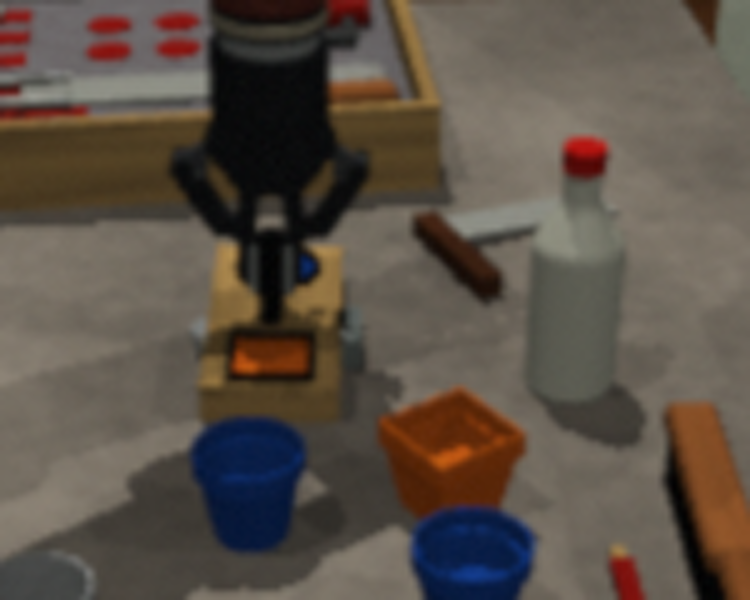

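View pics/top2.png

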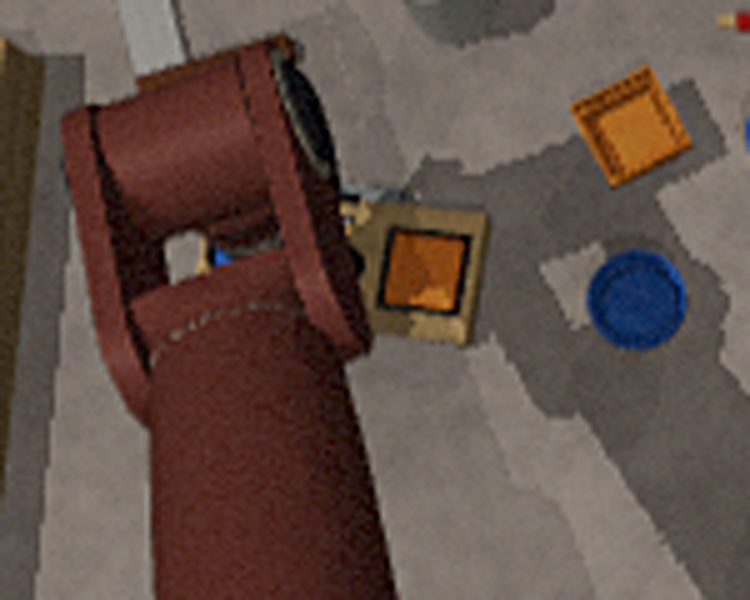

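carry_out(increments=[[[0,-0.15,0],[-0.1,0,0],0],[[0,-0.1,0],[-0.1,0,0],0],[[0,0,0],[0,0,0],0]])

```text
t: 13.25
tool_pos: [0.5647, 0.3181, 0.2178]
tool_rot: [0.08, 1.574, -0.078]
contact_force: [-3.5, 0.4, 1.0]
opening: 0.0153
```

```bash
python3 go.py 561.5 317.4 62 -5.8
```

```text
t 13.25 grasp [564.1 318.4  62.8] jawyaw -5.75 open 0.0153 F [-3.5  0.4  1. ] q6 0.50 q1 0.40 toolx [-0.004  0.001 -1.   ]
shift units [-0.13 -0.05 -0.04]  turn z units -0.01 (-0.1 deg) tilt units [-0.01 -0.04 -0.  ]
```

carry_out(increments=[[[0,0,0],[-0.1,0.01,0],0],[[0,0,0],[0,0,0],0]])

```text
t: 13.45
tool_pos: [0.5633, 0.3181, 0.2177]
tool_rot: [0.08, 1.571, -0.078]
contact_force: [-3.5, 1.1, 1.9]
opening: 0.0155
```

carry_out(increments=[[[0,0,0],[-0.1,0.01,0],0],[[0,0,0],[0,0,0],0]])

```text
t: 13.65
tool_pos: [0.5617, 0.3181, 0.2176]
tool_rot: [0.081, 1.57, -0.078]
contact_force: [-2.1, 1.5, 0.4]
opening: 0.015
```

```bash
python3 go.py 561.5 317.4 62 -5.8
```

```text
t 13.65 grasp [561.6 318.3  62.6] jawyaw -5.79 open 0.0150 F [-2.1  1.5  0.4] q6 0.50 q1 0.40 toolx [-0.001  0.002 -1.   ]
shift units [-0.   -0.05 -0.03]  turn z units -0.00 (-0.0 deg) tilt units [-0.02 -0.01 -0.  ]
```

carry_out(increments=[[[0,0,0],[-0.08,0.01,0],0],[[0,0,0],[0,0,0],0]])

```text
t: 13.85
tool_pos: [0.5603, 0.3181, 0.2176]
tool_rot: [0.081, 1.569, -0.078]
contact_force: [-1.0, 1.0, -1.4]
opening: 0.0155
```

```bash
python3 go.py 561.5 317.4 62 -5.8
```

```text
t 13.85 grasp [560.3 318.4  62.6] jawyaw -5.81 open 0.0155 F [-1.   1.  -1.4] q6 0.50 q1 0.40 toolx [ 0.     0.002 -1.   ]
shift units [ 0.06 -0.05 -0.03]  turn z units 0.00 (0.0 deg) tilt units [-0.02  0.    0.  ]
```

carry_out(increments=[[[0,0,0],[0.2,-0.02,0],0],[[0,0,0],[0.2,-0.02,0],0]])

```text
t: 14.05
tool_pos: [0.5664, 0.3178, 0.2181]
tool_rot: [0.08, 1.58, -0.079]
contact_force: [-19.1, -1.3, 13.5]
opening: 0.0151
```

carry_out(increments=[[[0,-0.05,0],[0.25,-0.02,0],0]])

```text
t: 14.15
tool_pos: [0.5687, 0.318, 0.2185]
tool_rot: [0.079, 1.59, -0.081]
contact_force: [-27.9, -2.2, 18.7]
opening: 0.0152
```

carry_out(increments=[[[0,-0.1,0],[0.25,-0.02,0],0]])

```text
t: 14.25
tool_pos: [0.5702, 0.3183, 0.2186]
tool_rot: [0.077, 1.599, -0.082]
contact_force: [-31.7, -2.7, 17.6]
opening: 0.0153
```

```bash
python3 go.py 561.5 317.4 62 -5.8
```

```text
t 14.25 grasp [565.6 318.   63.6] jawyaw -5.80 open 0.0153 F [-31.7  -2.7  17.6] q6 0.49 q1 0.39 toolx [-0.03  -0.002 -1.   ]
shift units [-0.2  -0.03 -0.08]  turn z units -0.00 (-0.0 deg) tilt units [ 0.02 -0.3   0.  ]
```

carry_out(increments=[[[0,-0.3,0],[-0.15,0,0],0],[[0,0,0],[-0.05,0,0],0],[[0,0,0],[0,0,0],0.6],[[0,0,0],[0,0,0],1],[[0,0,0],[0,0,0],1],[[0,0,0],[0,0,0],1]])

```text
t: 14.85
tool_pos: [0.5663, 0.3186, 0.2196]
tool_rot: [0.078, 1.571, -0.081]
contact_force: [0.6, 0.8, -0.3]
opening: 0.0727
```

carry_out(increments=[[[0,0,0],[0,0,1],1],[[0,0,0],[0,0,1],1],[[0,0,0],[0,0,1],1],[[0,0,0],[0,0,1],1],[[0,0,0],[0,0,1],1],[[0,0,0],[0,0,1],1],[[0,0,0],[0,0,1],1],[[0,0,0],[0,0,1],1]])

```text
t: 15.65
tool_pos: [0.5666, 0.3168, 0.3819]
tool_rot: [0.077, 1.577, -0.085]
contact_force: [-0.7, -0.0, -0.1]
opening: 0.0855
```

carry_out(increments=[[[0,0,0],[0,-1,0],1],[[0,0,0],[0,-1,0],1],[[0,0,0],[0,-1,0],1],[[0,0,0],[0,-1,0],1],[[0,0,0],[0,-1,0],1],[[0,0,0],[0,-1,0],1],[[0,0,0],[0,-1,0],1],[[0,0,0],[0,-1,0],1]])

```text
t: 16.45
tool_pos: [0.566, 0.1456, 0.3805]
tool_rot: [0.075, 1.575, -0.086]
contact_force: [0.0, -0.1, -0.1]
opening: 0.0851
```

```bash
python3 go.py 561.5 317.4 62 -5.8
python3 - <<'E'
from fit import *
for n in ("top","side"):
    im,_=get_image(n); 
    for k in range(1): print(n,holder(n,im,[.564,.3175,-.1]))
    print(n,"seats",[(q,[ (round(r['p'],2),np.round(ray(n,r['centre'],.026)*1e3)) for r in tip_of(n,q)[:2]]) for q in ("seat_round","seat_square")])
    if n=="top": cv2.imwrite('pics/top3.png',cv2.resize(im[150:270,90:240],None,fx=5,fy=5,interpolation=cv2.INTER_CUBIC))
E
```

```text
t 16.45 grasp [565.  144.5 225.5] jawyaw -5.86 open 0.0851 F [ 0.  -0.1 -0.1] q6 0.23 q1 0.13 toolx [-0.006 -0.007 -1.   ]
shift units [-0.18  8.64 -8.17]  turn z units 0.01 (0.1 deg) tilt units [ 0.07 -0.06  0.  ]
top (array([564.9506536 , 318.66346108,  -5.77158703]), np.float64(29.24589731772476))
top seats [('seat_round', [(0.93, array([577., 378.,  26.]))]), ('seat_square', [(0.66, array([555., 267.,  26.]))])]
side (array([564.05651913, 318.12969438,  -5.77258702]), np.float64(32.38654227571246))
side seats [('seat_round', [(0.79, array([571., 384.,  26.]))]), ('seat_square', [(0.67, array([550., 261.,  26.]))])]
```

View pics/top3.png

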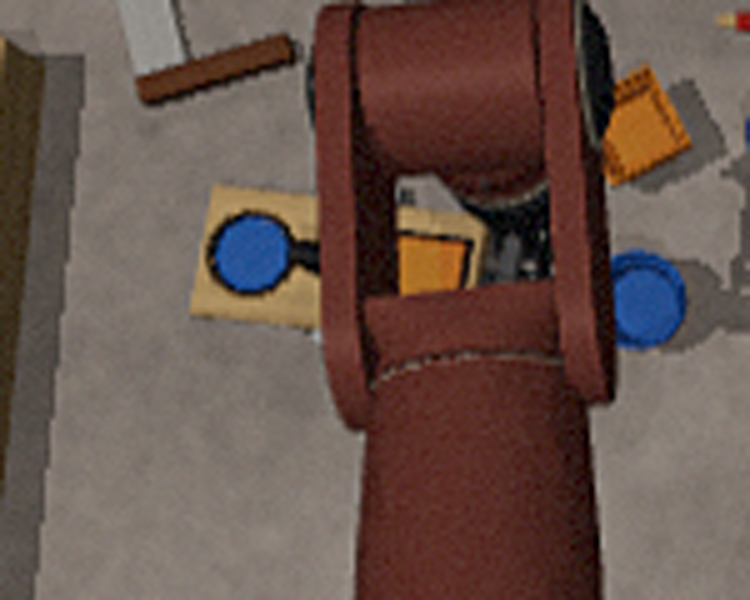

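carry_out(increments=[[[0,0,0],[-0.4,-0.6,-1],1],[[0,0,0],[-0.4,-0.6,-1],1],[[0,0,0],[-0.4,-0.5,-1],1],[[0,0,0],[-0.15,0,-1],1],[[0,0,0],[0,0,-1],1],[[0,0,0],[0,0,0],1]])

```text
t: 17.35
tool_pos: [0.538, 0.117, 0.2794]
tool_rot: [0.069, 1.57, -0.077]
contact_force: [-0.6, 0.5, -0.7]
opening: 0.0853
```

```bash
python3 go.py 538 110 48 -5.8
python3 - <<'E'
from fit import *
im,_=get_image("side")
cv2.imwrite('pics/side4.png',cv2.resize(im[80:230,180:360],None,fx=4,fy=4,interpolation=cv2.INTER_CUBIC))
E
```

```text
t 17.35 grasp [537.8 116.3 124.4] jawyaw -5.36 open 0.0853 F [-0.6  0.5 -0.7] q6 0.18 q1 0.08 toolx [-0.001 -0.005 -1.   ]
shift units [ 0.01 -0.31 -3.82]  turn z units -0.08 (-0.4 deg) tilt units [ 0.05 -0.01  0.  ]
```

View pics/side4.png

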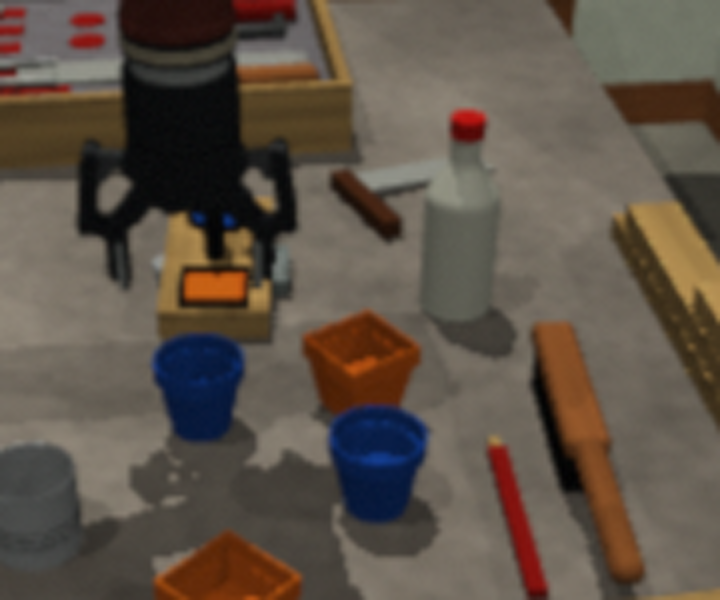

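carry_out(increments=[[[0.05,0,-0.08],[0,-0.3,-0.9],1],[[0,0,0],[0,0,-0.9],1],[[0,0,0],[0,0,-0.8],1],[[0,0,0],[0,0,-0.4],1],[[0,0,0],[0,0,0],1]])

```text
t: 17.9
tool_pos: [0.542, 0.1134, 0.2263]
tool_rot: [0.078, 1.556, -0.075]
contact_force: [0.4, 0.5, 0.2]
opening: 0.0854
```

```bash
python3 go.py 538 110 48 -5.8
```

```text
t 17.90 grasp [544.1 113.6  71.3] jawyaw -5.60 open 0.0854 F [0.4 0.5 0.2] q6 0.17 q1 0.07 toolx [ 0.013  0.001 -1.   ]
shift units [-0.31 -0.18 -1.16]  turn z units -0.03 (-0.2 deg) tilt units [-0.01  0.13  0.  ]
```

carry_out(increments=[[[0,0.13,0],[-0.3,-0.18,-0.6],1],[[0,0,0],[0,0,-0.3],1],[[0,0,0],[0,0,0],1]])

```text
t: 18.2
tool_pos: [0.5364, 0.1098, 0.2088]
tool_rot: [0.078, 1.567, -0.075]
contact_force: [-0.3, 0.2, 0.2]
opening: 0.0858
```

```bash
python3 go.py 538 110 48 -5.8
```

```text
t 18.20 grasp [536.7 110.1  53.8] jawyaw -5.57 open 0.0858 F [-0.3  0.2  0.2] q6 0.16 q1 0.07 toolx [ 0.002  0.002 -1.   ]
shift units [ 0.06 -0.   -0.29]  turn z units -0.04 (-0.2 deg) tilt units [-0.02  0.02  0.  ]
```

carry_out(increments=[[[0,0.02,-0.04],[0.06,0,-0.29],1],[[0,0,0],[0,0,0],1],[[0,0,0],[0,0,0],0.3],[[0,0,0],[0,0,0],0.3],[[0,0,0],[0,0,0],0.3],[[0,0,0],[0,0,0],0.3]], squeeze=30)

```text
t: 18.8
tool_pos: [0.5385, 0.1098, 0.2039]
tool_rot: [0.081, 1.567, -0.078]
contact_force: [-0.2, 0.2, 0.5]
opening: 0.067
```

```bash
python3 go.py 538 110 48 -5.8
```

```text
t 18.80 grasp [538.9 110.1  48.9] jawyaw -5.83 open 0.0670 F [-0.2  0.2  0.5] q6 0.17 q1 0.07 toolx [ 0.003  0.002 -1.   ]
shift units [-0.04 -0.   -0.05]  turn z units 0.01 (0.0 deg) tilt units [-0.02  0.03  0.  ]
```

carry_out(increments=[[[0,0,0],[0,0,0.8],0.3],[[0,0,0],[0,0,1],0.3],[[0,0,0],[0,0,1],0.3],[[0,0,0],[0,0,1],0.3],[[0,0,0],[0,0.5,1],0.3],[[0,0,0],[0,0.8,1],0.3],[[0,0,0],[0.2,1,0.4],0.3],[[0,0,0],[0.2,1,0],0.3]])

```text
t: 19.6
tool_pos: [0.5451, 0.1758, 0.3408]
tool_rot: [0.085, 1.563, -0.081]
contact_force: [-0.3, -0.7, -1.1]
opening: 0.0669
```

carry_out(increments=[[[0,0,0],[0.15,1,0],0.3],[[0,0,0],[0.15,1,0],0.3],[[0,0,0],[0.15,1,0],0.3],[[0,0,0],[0.15,1,0],0.3],[[0,0,0],[0.15,1,0],0.3],[[0,0,0],[0.15,1,0],0.3],[[0,0,0],[0.15,1,0],0.3],[[0,0,0],[0.15,1,0],0.3]])

```text
t: 20.4
tool_pos: [0.5692, 0.3426, 0.3536]
tool_rot: [0.088, 1.552, -0.078]
contact_force: [0.1, 0.2, -0.4]
opening: 0.0671
```

```bash
python3 go.py 570.5 378.1 165 -5.8
```

```text
t 20.40 grasp [571.9 343.4 198.7] jawyaw -6.05 open 0.0671 F [ 0.1  0.2 -0.4] q6 0.54 q1 0.43 toolx [ 0.018  0.005 -1.   ]
shift units [-0.07  1.73 -1.68]  turn z units 0.04 (0.2 deg) tilt units [-0.05  0.18  0.  ]
```

```bash
sed -i 's|(t-g)/.02|(t+np.array([0,0,.155])-o["tool_pos"])/.02|' go.py; python3 go.py 570.5 378.1 120 -5.8
```

```text
t 20.40 grasp [571.9 343.4 198.7] jawyaw -6.05 open 0.0671 F [ 0.1  0.2 -0.4] q6 0.54 q1 0.43 toolx [ 0.018  0.005 -1.   ]
shift units [ 0.07  1.78 -3.93]  turn z units 0.04 (0.2 deg) tilt units [-0.05  0.18  0.  ]
```

carry_out(increments=[[[-0.05,0.18,0.04],[0.06,0.9,-0.5],0.3],[[0,0,0],[0,0.9,-0.8],0.3],[[0,0,0],[0,0,-0.8],0.3],[[0,0,0],[0,0,-0.8],0.3],[[0,0,0],[0,0,-0.6],0.3],[[0,0,0],[0,0,0],0.3]])

```text
t: 21.0
tool_pos: [0.57, 0.3811, 0.2865]
tool_rot: [0.08, 1.565, -0.076]
contact_force: [-0.9, -0.6, -0.6]
opening: 0.067
```

```bash
python3 go.py 570.5 378.1 75 -5.8
```

```text
t 21.00 grasp [570.7 381.4 131.5] jawyaw -5.68 open 0.0670 F [-0.9 -0.6 -0.6] q6 0.58 q1 0.48 toolx [ 0.004  0.002 -1.   ]
shift units [ 0.02 -0.15 -2.83]  turn z units -0.02 (-0.1 deg) tilt units [-0.02  0.04  0.  ]
```

carry_out(increments=[[[-0.02,0.04,-0.02],[0.02,-0.15,-0.5],0.3],[[0,0,0],[0,0,-0.7],0.3],[[0,0,0],[0,0,-0.6],0.3],[[0,0,0],[0,0,0],0.3]])

```text
t: 21.4
tool_pos: [0.571, 0.376, 0.2483]
tool_rot: [0.082, 1.569, -0.081]
contact_force: [0.2, -0.6, -1.6]
opening: 0.0669
```

```bash
python3 go.py 570.5 378.1 75 -5.8
```

```text
t 21.40 grasp [571.1 376.   93.3] jawyaw -5.93 open 0.0669 F [ 0.2 -0.6 -1.6] q6 0.58 q1 0.47 toolx [ 0.001  0.    -1.   ]
shift units [-0.02  0.11 -0.91]  turn z units 0.02 (0.1 deg) tilt units [-0.    0.01  0.  ]
```

carry_out(increments=[[[0,0,0],[-0.02,0.1,-0.3],0.3],[[0,0,0],[0,0,-0.3],0.3],[[0,0,0],[0,0,-0.15],0.3],[[0,0,0],[0,0,0],0.3]])

```text
t: 21.8
tool_pos: [0.5708, 0.3784, 0.2323]
tool_rot: [0.082, 1.568, -0.081]
contact_force: [-0.5, 0.4, -0.4]
opening: 0.0664
```

```bash
python3 go.py 570.5 378.1 75 -5.8
```

```text
t 21.80 grasp [571.  378.5  77.3] jawyaw -5.93 open 0.0664 F [-0.5  0.4 -0.4] q6 0.58 q1 0.48 toolx [ 0.001  0.001 -1.   ]
shift units [-0.01 -0.01 -0.11]  turn z units 0.02 (0.1 deg) tilt units [-0.01  0.01  0.  ]
```

Aligned; the last 2–3 mm down, then release.

carry_out(increments=[[[0,0,0],[0,0,-0.15],0.3],[[0,0,0],[0,0,0],0.3],[[0,0,0],[0,0,0],1],[[0,0,0],[0,0,0],1],[[0,0,0],[0,0,0],1]])

```text
t: 22.3
tool_pos: [0.5715, 0.3789, 0.2312]
tool_rot: [0.083, 1.565, -0.079]
contact_force: [-0.3, -0.2, -0.4]
opening: 0.0855
```

carry_out(increments=[[[0,0,0],[0,0,0.7],1],[[0,0,0],[0,0,1],1],[[0,0,0],[0,0,1],1],[[0,0,0],[0,0,1],1],[[0,0,0],[0,0,1],1],[[0,0,0],[0.2,-0.8,1],1],[[0,0,0],[0.2,-1,0],1],[[0,0,0],[0.2,-1,0],1]])

```text
t: 23.1
tool_pos: [0.5825, 0.3234, 0.3591]
tool_rot: [0.083, 1.559, -0.073]
contact_force: [-1.5, 0.0, 0.5]
opening: 0.0854
```

carry_out(increments=[[[0,0,0],[0.2,-1,0],1],[[0,0,0],[0.2,-1,0],1],[[0,0,0],[0.2,-1,0],1],[[0,0,0],[0.2,-1,0],1],[[0,0,0],[0.2,-1,0],1],[[0,0,0],[0.2,-1,0],1],[[0,0,0],[0.2,-1,0],1],[[0,0,0],[0.2,-1,0],1]])

```text
t: 23.9
tool_pos: [0.6153, 0.1572, 0.3734]
tool_rot: [0.085, 1.544, -0.068]
contact_force: [0.2, -0.1, -0.4]
opening: 0.0853
```

carry_out(increments=[[[0,0,0],[0.2,-1,0],1],[[0,0,0],[0.2,-1,0],1],[[0,0,0],[0.2,-1,0],1],[[0,0,0],[0.2,-1,0],1],[[0,0,0],[0.2,-1,0],1],[[0,0,0],[0.2,-1,0],1],[[0,0,0],[0.2,-1,0],1],[[0,0,0],[0,0,0],1]])

```text
t: 24.7
tool_pos: [0.6439, 0.0092, 0.3859]
tool_rot: [0.087, 1.531, -0.07]
contact_force: [-1.1, 0.1, 0.3]
opening: 0.0853
```

```bash
python3 go.py 653.5 8 48 -5.8;python3 - <<'E'
from fit import *
for n in ("top","side"):
    im,_=get_image(n); 
    cv2.imwrite(f'pics/{n}5.png',cv2.resize(im,(800,600),interpolation=cv2.INTER_CUBIC))
E
```

```text
t 24.70 grasp [649.9  10.5 231. ] jawyaw -5.77 open 0.0853 F [-1.1  0.1  0.3] q6 -0.00 q1 -0.10 toolx [ 0.039  0.009 -0.999]
shift units [ 0.48 -0.06 -9.14]  turn z units -0.00 (-0.0 deg) tilt units [-0.09  0.39  0.  ]
```

View pics/top5.png

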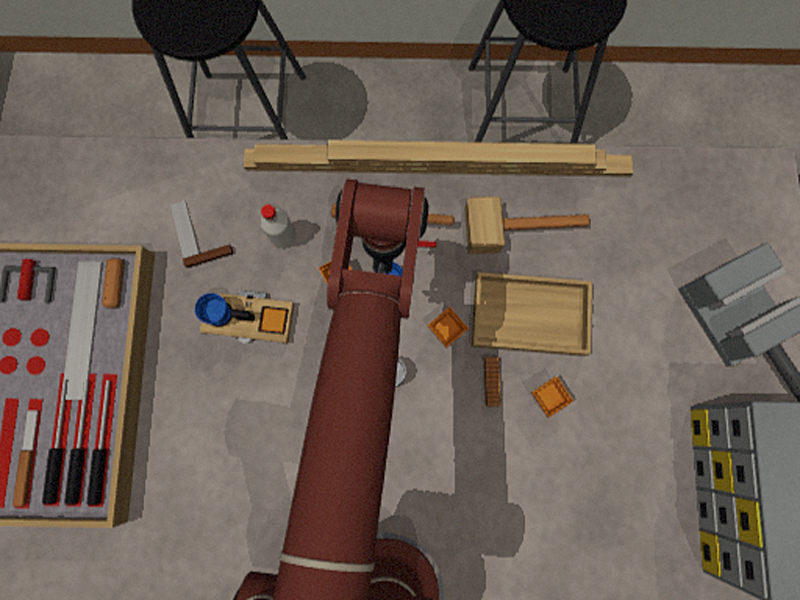

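View pics/side5.png

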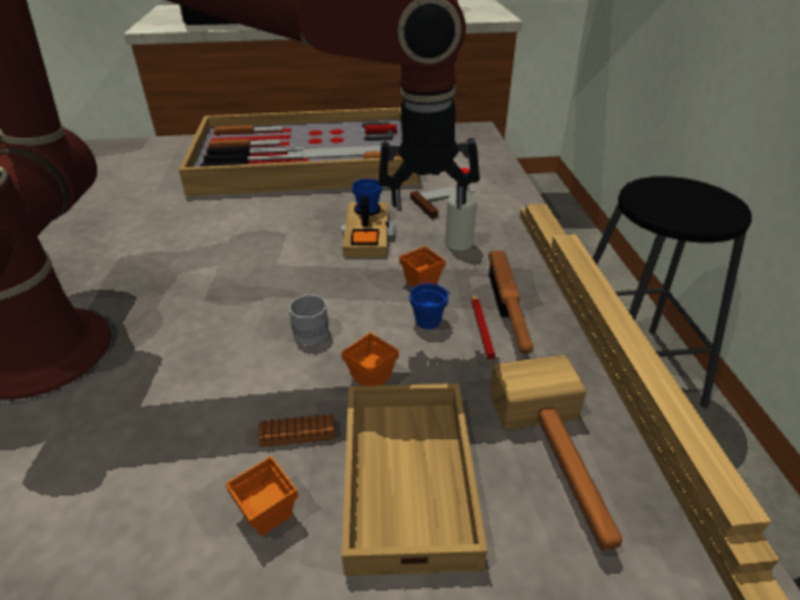

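carry_out(increments=[[[-0.09,0.39,0],[0.48,-0.06,-1],1],[[0,0,0],[0,0,-1],1],[[0,0,0],[0,0,-1],1],[[0,0,0],[0,0,-1],1],[[0,0,0],[0,0,-1],1],[[0,0,0],[0,0,-1],1],[[0,0,0],[0,0,-0.5],1],[[0,0,0],[0,0,0],1]])

```text
t: 25.6
tool_pos: [0.6523, 0.0191, 0.2571]
tool_rot: [0.073, 1.565, -0.067]
contact_force: [-0.2, -0.3, 0.3]
opening: 0.0853
```

```bash
python3 go.py 653.5 8 48 -5.8
```

```text
t 25.60 grasp [653.   19.6 102.1] jawyaw -5.12 open 0.0853 F [-0.2 -0.3  0.3] q6 0.00 q1 -0.09 toolx [ 0.005  0.003 -1.   ]
shift units [ 0.06 -0.56 -2.7 ]  turn z units -0.12 (-0.7 deg) tilt units [-0.03  0.05  0.  ]
```

carry_out(increments=[[[-0.03,0.05,-0.12],[0.06,-0.55,-0.3],1],[[0,0,0],[0,0,-0.7],1],[[0,0,0],[0,0,-0.7],1],[[0,0,0],[0,0,0],1]])

```text
t: 26.0
tool_pos: [0.6546, 0.0077, 0.224]
tool_rot: [0.08, 1.565, -0.08]
contact_force: [0.1, 0.6, -1.0]
opening: 0.0855
```

```bash
python3 go.py 653.5 8 48 -5.8
```

```text
t 26.00 grasp [655.3   7.7  69. ] jawyaw -5.83 open 0.0855 F [ 0.1  0.6 -1. ] q6 -0.00 q1 -0.10 toolx [ 0.005 -0.    -1.   ]
shift units [-0.05  0.01 -1.05]  turn z units 0.00 (0.0 deg) tilt units [0.   0.05 0.  ]
```

carry_out(increments=[[[0,0.05,0],[-0.05,0,-0.6],1],[[0,0,0],[0,0,-0.4],1],[[0,0,0],[0,0,0],1],[[0,0,0],[0,0,0],0.3],[[0,0,0],[0,0,0],0.3],[[0,0,0],[0,0,0],0.3],[[0,0,0],[0,0,0],0.3]])

```text
t: 26.7
tool_pos: [0.6541, 0.0076, 0.2032]
tool_rot: [0.08, 1.568, -0.08]
contact_force: [-0.6, -0.2, -0.9]
opening: 0.0665
```

```bash
python3 go.py 653.5 8 48 -5.8
```

```text
t 26.70 grasp [654.3   7.6  48.2] jawyaw -5.83 open 0.0665 F [-0.6 -0.2 -0.9] q6 0.00 q1 -0.10 toolx [ 0.001 -0.    -1.   ]
shift units [-0.03  0.02 -0.01]  turn z units 0.01 (0.0 deg) tilt units [0.   0.01 0.  ]
```

carry_out(increments=[[[0,0,0],[0,0,0.8],0.3],[[0,0,0],[0,0,1],0.3],[[0,0,0],[0,0,1],0.3],[[0,0,0],[0,0,1],0.3],[[0,0,0],[-0.2,0.5,1],0.3],[[0,0,0],[-0.2,0.8,1],0.3],[[0,0,0],[-0.2,1,1],0.3],[[0,0,0],[-0.2,1,0.4],0.3]])

```text
t: 27.5
tool_pos: [0.6366, 0.0733, 0.3603]
tool_rot: [0.083, 1.565, -0.084]
contact_force: [0.2, -0.0, -1.3]
opening: 0.0666
```

carry_out(increments=[[[0,0,0],[-0.2,1,0],0.3],[[0,0,0],[-0.2,1,0],0.3],[[0,0,0],[-0.2,1,0],0.3],[[0,0,0],[-0.2,1,0],0.3],[[0,0,0],[-0.2,1,0],0.3],[[0,0,0],[-0.2,1,0],0.3],[[0,0,0],[-0.2,1,0],0.3],[[0,0,0],[-0.2,1,0],0.3]])

```text
t: 28.3
tool_pos: [0.6024, 0.2398, 0.3776]
tool_rot: [0.086, 1.546, -0.081]
contact_force: [0.1, -0.5, -0.6]
opening: 0.0667
```

```bash
python3 go.py 570.7 378.3 150 -5.8
python3 - <<'E'
from hr import *
for n,(X,C) in region((.5705,.378),.06,.078,.095).items():
    b=X[(C[:,0]>90)&(C[:,2]<80)]
    print(n,len(b),np.percentile(b[:,2],[5,50,95]) if len(b) else "",cv2.minEnclosingCircle((b[:,:2]*1000).astype(np.float32)) if len(b)>3 else "")
E
```

```text
t 28.30 grasp [606.1 240.  222.6] jawyaw -6.10 open 0.0667 F [ 0.1 -0.5 -0.6] q6 0.37 q1 0.26 toolx [ 0.024  0.002 -1.   ]
shift units [-1.58  6.93 -3.63]  turn z units 0.05 (0.3 deg) tilt units [-0.02  0.24  0.  ]
top 7 [0.0816245  0.08435462 0.09007792] ((598.648193359375, 369.46624755859375), 11.350281715393066)
side 1 [0.08599132 0.08599132 0.08599132]
```

```bash
cat > pot.py <<'E'
from hr import *
import sys
x,y,z=[float(v)/1000 for v in sys.argv[1:4]]
for n,(X,C) in region((x,y),.05,z-.007,z+.009).items():
    C=C.astype(int)
    b=X[(abs(C[:,0]-C[:,2])>25)]
    if len(b)>4:
        print(n,len(b),np.round(np.percentile(b[:,2],[5,50,95])*1e3),cv2.minEnclosingCircle((b[:,:2]*1000).astype(np.float32)),cv2.minAreaRect((b[:,:2]*1000).astype(np.float32)))
E
python3 pot.py 570.5 378 86
```

```text
top 6 [82. 84. 88.] ((597.9859619140625, 370.15570068359375), 12.6668701171875) ((599.9683227539062, 369.593994140625), (25.333539962768555, 4.1208343505859375), 74.18062591552734)
side 79 [79. 83. 88.] ((560.80126953125, 373.14410400390625), 43.12678527832031) ((570.031982421875, 376.88671875), (64.03395080566406, 75.33209228515625), 25.38612937927246)
```

carry_out(increments=[[[-0.02,0.24,0.05],[-0.22,1,0],0.3],[[0,0,0],[-0.22,1,0],0.3],[[0,0,0],[-0.22,1,0],0.3],[[0,0,0],[-0.22,1,0],0.3],[[0,0,0],[-0.22,1,0],0.3],[[0,0,0],[-0.22,1,-0.5],0.3],[[0,0,0],[-0.1,0.5,-0.8],0.3],[[0,0,0],[0,0,-0.8],0.3]])

```text
t: 29.3
tool_pos: [0.5771, 0.3648, 0.3401]
tool_rot: [0.087, 1.562, -0.088]
contact_force: [-0.2, -0.3, -0.8]
opening: 0.0665
```

```bash
python3 go.py 570.7 378.3 140 -5.8
```

```text
t 29.30 grasp [578.2 364.6 185.1] jawyaw -6.41 open 0.0665 F [-0.2 -0.3 -0.8] q6 0.57 q1 0.46 toolx [ 0.007 -0.001 -1.   ]
shift units [-0.32  0.67 -2.25]  turn z units 0.11 (0.6 deg) tilt units [0.01 0.07 0.  ]
```

carry_out(increments=[[[0,0.07,0.1],[-0.32,0.67,-0.6],0.3],[[0,0,0],[0,0,-0.8],0.3],[[0,0,0],[0,0,-0.6],0.3],[[0,0,0],[0,0,0],0.3]])

```text
t: 29.7
tool_pos: [0.5697, 0.3758, 0.2907]
tool_rot: [0.076, 1.577, -0.087]
contact_force: [-0.3, 0.3, -1.0]
opening: 0.0666
```

```bash
python3 go.py 570.7 378.3 103 -5.8
```

```text
t 29.70 grasp [568.5 374.8 135.7] jawyaw -5.95 open 0.0666 F [-0.3  0.3 -1. ] q6 0.58 q1 0.47 toolx [-0.008 -0.007 -1.   ]
shift units [ 0.05  0.12 -1.63]  turn z units 0.03 (0.1 deg) tilt units [ 0.07 -0.08  0.  ]
```

carry_out(increments=[[[0.07,-0.08,0.03],[0.05,0.12,-0.4],0.3],[[0,0,0],[0,0,-0.4],0.3],[[0,0,0],[0,0,-0.3],0.3],[[0,0,0],[0,0,0],0.3]])

```text
t: 30.1
tool_pos: [0.5716, 0.3776, 0.2675]
tool_rot: [0.081, 1.568, -0.079]
contact_force: [-0.3, -0.1, -1.1]
opening: 0.067
```

```bash
python3 go.py 570.7 378.3 103 -5.8
```

```text
t 30.10 grasp [571.9 377.8 112.5] jawyaw -5.83 open 0.0670 F [-0.3 -0.1 -1.1] q6 0.58 q1 0.48 toolx [ 0.002  0.001 -1.   ]
shift units [-0.05  0.03 -0.47]  turn z units 0.01 (0.0 deg) tilt units [-0.01  0.02  0.  ]
```

carry_out(increments=[[[0,0.02,0],[-0.05,0.03,-0.25],0.3],[[0,0,0],[0,0,-0.2],0.3],[[0,0,0],[0,0,-0.05],0.3],[[0,0,0],[0,0,0],0.3]])

```text
t: 30.5
tool_pos: [0.571, 0.3784, 0.2579]
tool_rot: [0.082, 1.568, -0.078]
contact_force: [0.4, 0.6, -0.6]
opening: 0.0668
```

```bash
python3 go.py 570.7 378.3 103 -5.8
```

```text
t 30.50 grasp [571.2 378.8 102.9] jawyaw -5.83 open 0.0668 F [ 0.4  0.6 -0.6] q6 0.58 q1 0.48 toolx [ 0.001  0.002 -1.   ]
shift units [-0.01 -0.01  0.01]  turn z units 0.01 (0.0 deg) tilt units [-0.02  0.01  0.  ]
```

carry_out(increments=[[[0,0,0],[0,0,-0.05],0.3],[[0,0,0],[0,0,0],1],[[0,0,0],[0,0,0],1],[[0,0,0],[0,0,0],1],[[0,0,0],[0,0,0.5],1],[[0,0,0],[0,0,0.8],1],[[0,0,0],[0,0,1],1],[[0,0,0],[0,0,1],1]])

```text
t: 31.3
tool_pos: [0.5705, 0.3782, 0.3259]
tool_rot: [0.081, 1.57, -0.079]
contact_force: [0.1, 1.1, 0.6]
opening: 0.085
```

carry_out(increments=[[[0,0,0],[0,0,1],1],[[0,0,0.2],[0,-0.5,1],1],[[0,0,0.4],[0.3,-1,0.5],1],[[0,0,0.5],[0.4,-1,0],1],[[0,0,0.5],[0.4,-1,0],1],[[0,0,0.5],[0.4,-1,0],1],[[0,0,0.5],[0.4,-1,0],1],[[0,0,0.5],[0.4,-1,0],1]])

```text
t: 32.1
tool_pos: [0.6171, 0.2469, 0.4019]
tool_rot: [-0.167, 1.54, 0.188]
contact_force: [-0.4, 0.0, 0.2]
opening: 0.0853
```

carry_out(increments=[[[0,0,0.5],[0.4,-1,0],1],[[0,0,0.5],[0.4,-1,0],1],[[0,0,0.5],[0.4,-1,0],1],[[0,0,0.5],[0.4,-1,0],1],[[0,0,0.5],[0.4,-1,0],1],[[0,0,0],[0.2,-0.5,0],1],[[0,0,0],[0,0,0],1]])

```text
t: 32.8
tool_pos: [0.6629, 0.13, 0.4167]
tool_rot: [-0.365, 1.5, 0.389]
contact_force: [-0.2, -0.3, -0.9]
opening: 0.0855
```

```bash
python3 go.py 657.5 119.5 110 28;python3 pot.py 570.5 378 114;python3 - <<'E'
from fit import *
for n in ("top","side"):
    im,_=get_image(n); 
    cv2.imwrite(f'pics/{n}6.png',cv2.resize(im,(800,600),interpolation=cv2.INTER_CUBIC))
E
```

```text
t 32.80 grasp [668.  133.7 261.8] jawyaw 27.68 open 0.0855 F [-0.2 -0.3 -0.9] q6 -0.41 q1 0.08 toolx [ 0.032  0.024 -0.999]
shift units [-0.27 -0.52 -7.58]  turn z units 0.05 (0.3 deg) tilt units [-0.24  0.32  0.  ]
top 70 [108. 112. 118.] ((570.4963989257812, 379.21044921875), 33.41248321533203) ((570.5601196289062, 379.1316223144531), (65.9223861694336, 62.5645637512207), 45.3385009765625)
side 76 [108. 111. 115.] ((570.3761596679688, 381.20782470703125), 38.373775482177734) ((569.4882202148438, 378.0584716796875), (65.06782531738281, 70.95890808105469), 26.443952560424805)
```

View pics/side6.png

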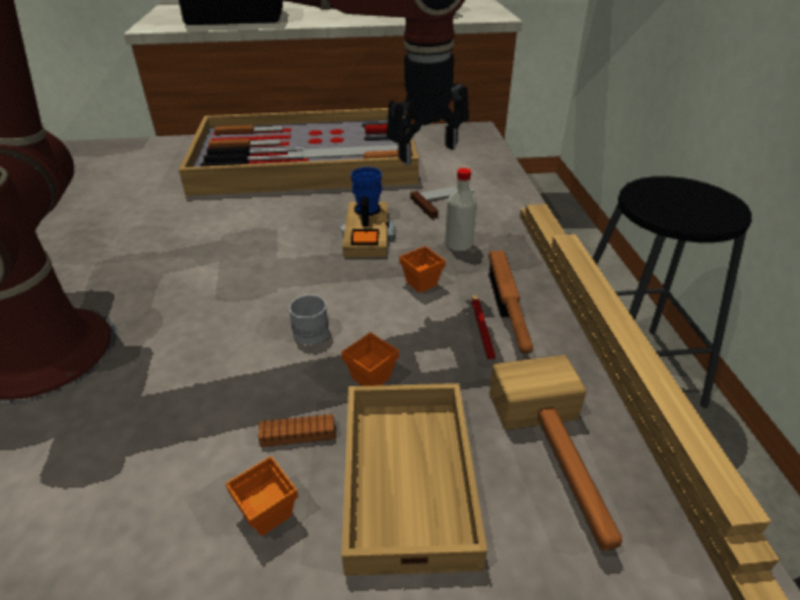

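The round stack is nested: its rim is about 112 mm up (114 expected) and centred on the seat. Next is the square pot at (657,119).

carry_out(increments=[[[-0.24,0.32,0.05],[-0.27,-0.52,-0.8],1],[[0,0,0],[0,0,-1],1],[[0,0,0],[0,0,-1],1],[[0,0,0],[0,0,-1],1],[[0,0,0],[0,0,-1],1],[[0,0,0],[0,0,-1],1],[[0,0,0],[0,0,-1],1],[[0,0,0],[0,0,0],1]])

```text
t: 33.8
tool_pos: [0.6493, 0.1229, 0.265]
tool_rot: [-0.396, 1.56, 0.39]
contact_force: [-0.8, 0.8, -1.3]
opening: 0.0855
```

```bash
python3 go.py 657.5 119.5 48 28
```

```text
t 33.80 grasp [645.7 121.4 110. ] jawyaw 28.63 open 0.0855 F [-0.8  0.8 -1.3] q6 -0.42 q1 0.08 toolx [-0.023 -0.009 -1.   ]
shift units [ 0.41 -0.17 -3.1 ]  turn z units -0.11 (-0.6 deg) tilt units [ 0.09 -0.23  0.  ]
```

carry_out(increments=[[[0.09,-0.23,-0.1],[0.41,-0.17,-0.4],1],[[0,0,0],[0,0,-0.6],1],[[0,0,0],[0,0,-0.6],1],[[0,0,0],[0,0,0],1]])

```text
t: 34.2
tool_pos: [0.6558, 0.12, 0.2304]
tool_rot: [-0.387, 1.542, 0.385]
contact_force: [-0.3, -0.3, -0.9]
opening: 0.0854
```

```bash
python3 go.py 657.5 119.5 48 28;python3 pot.py 657.5 119.5 60
```

```text
t 34.20 grasp [655.  119.6  75.4] jawyaw 28.18 open 0.0854 F [-0.3 -0.3 -0.9] q6 -0.42 q1 0.07 toolx [-0.005 -0.002 -1.   ]
shift units [ 0.08 -0.03 -1.37]  turn z units -0.03 (-0.2 deg) tilt units [ 0.02 -0.05  0.  ]
side 144 [53. 58. 62.] ((656.9120483398438, 118.37101745605469), 42.7159538269043) ((656.5189819335938, 118.4552230834961), (64.65174865722656, 65.8656997680664), 28.381336212158203)
```

carry_out(increments=[[[0.02,-0.05,0],[0.08,-0.04,-0.7],1],[[0,0,0],[0,0,-0.5],1],[[0,0,0],[0,0,-0.1],1],[[0,0,0],[0,0,0],1],[[0,0,0],[0,0,0],0.3],[[0,0,0],[0,0,0],0.3],[[0,0,0],[0,0,0],0.3],[[0,0,0],[0,0,0],0.3]])

```text
t: 35.1
tool_pos: [0.6592, 0.1195, 0.207]
tool_rot: [-0.387, 1.529, 0.384]
contact_force: [0.3, 0.8, -0.1]
opening: 0.0614
```

```bash
python3 go.py 558.5 258.7 170 -5.8
```

```text
t 35.10 grasp [660.4 119.5  52. ] jawyaw 28.21 open 0.0614 F [ 0.3  0.8 -0.1] q6 -0.42 q1 0.07 toolx [ 0.007  0.    -1.   ]
shift units [-5.04  6.96  5.9 ]  turn z units -5.94 (-34.0 deg) tilt units [0.04 0.06 0.  ]
```

carry_out(increments=[[[0,0,0],[0,0,0.6],0.3],[[0,0,0],[0,0,1],0.3],[[0,0,0],[0,0,1],0.3],[[0.04,0.06,0],[0,0,1],0.3],[[0,0,-0.4],[-0.3,0.5,1],0.3],[[0,0,-0.5],[-0.6,0.8,0.5],0.3],[[0,0,-0.5],[-0.6,0.8,0],0.3],[[0,0,-0.5],[-0.6,0.8,0],0.3]])

```text
t: 35.9
tool_pos: [0.6167, 0.177, 0.3203]
tool_rot: [-0.225, 1.55, 0.231]
contact_force: [-0.5, -0.3, -0.4]
opening: 0.0614
```

carry_out(increments=[[[0,0,-0.5],[-0.6,0.8,0],0.3],[[0,0,-0.5],[-0.6,0.8,0],0.3],[[0,0,-0.5],[-0.6,0.8,0],0.3],[[0,0,-0.5],[-0.6,0.8,0],0.3],[[0,0,-0.5],[-0.6,0.8,0],0.3],[[0,0,-0.5],[0,0,0],0.3],[[0,0,-0.5],[0,0,0],0.3],[[0,0,0],[0,0,0],0.3]])

```text
t: 36.7
tool_pos: [0.5522, 0.2626, 0.3307]
tool_rot: [0.059, 1.55, -0.051]
contact_force: [0.5, -0.2, -0.2]
opening: 0.0614
```

```bash
python3 go.py 558.5 258.7 120 -5.8
```

```text
t 36.70 grasp [555.3 263.3 175.7] jawyaw -4.03 open 0.0614 F [ 0.5 -0.2 -0.2] q6 0.39 q1 0.32 toolx [ 0.02   0.004 -1.   ]
shift units [ 0.31 -0.2  -2.78]  turn z units -0.31 (-1.8 deg) tilt units [-0.04  0.2   0.  ]
```

carry_out(increments=[[[-0.04,0.2,-0.3],[0.31,-0.2,-0.6],0.3],[[0,0,0],[0,0,-0.8],0.3],[[0,0,0],[0,0,-0.8],0.3],[[0,0,0],[0,0,-0.6],0.3],[[0,0,0],[0,0,0],0.3]])

```text
t: 37.2
tool_pos: [0.5587, 0.2572, 0.2694]
tool_rot: [0.079, 1.572, -0.081]
contact_force: [-0.5, -0.6, -1.2]
opening: 0.0617
```

```bash
python3 go.py 558.5 258.7 78 -5.8
```

```text
t 37.20 grasp [558.2 257.1 114.4] jawyaw -5.83 open 0.0617 F [-0.5 -0.6 -1.2] q6 0.41 q1 0.31 toolx [-0.003 -0.001 -1.   ]
shift units [-0.01  0.07 -1.82]  turn z units 0.00 (0.0 deg) tilt units [ 0.01 -0.03  0.  ]
```

carry_out(increments=[[[0,-0.03,0],[0,0.07,-0.6],0.3],[[0,0,0],[0,0,-0.6],0.3],[[0,0,0],[0,0,-0.2],0.3],[[0,0,0],[0,0,0],0.3]])

```text
t: 37.6
tool_pos: [0.5583, 0.2586, 0.2377]
tool_rot: [0.078, 1.571, -0.081]
contact_force: [-0.5, 0.5, -0.6]
opening: 0.0613
```

```bash
python3 go.py 558.5 258.7 78 -5.8
python3 - <<'E'
from fit import *
for n in ("top","side"):
    im,_=get_image(n); a,b,c,d=(150,270,90,240) if n=="top" else (80,200,180,330)
    cv2.imwrite(f'pics/{n}7.png',cv2.resize(im[a:b,c:d],None,fx=5,fy=5,interpolation=cv2.INTER_CUBIC))
E
```

```text
t 37.60 grasp [558.1 258.4  82.7] jawyaw -5.81 open 0.0613 F [-0.5  0.5 -0.6] q6 0.41 q1 0.31 toolx [-0.002 -0.001 -1.   ]
shift units [ 0.01  0.   -0.24]  turn z units 0.00 (0.0 deg) tilt units [ 0.01 -0.02  0.  ]
```

View pics/side7.png

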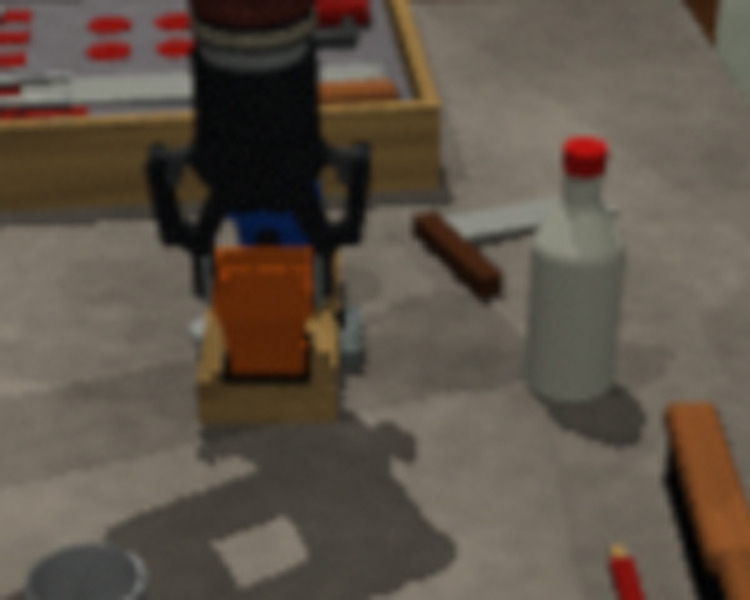

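carry_out(increments=[[[0,0,0],[0,0,-0.15],0.3],[[0,0,0],[0,0,-0.12],0.3],[[0,0,0],[0,0,0],0.3],[[0,0,0],[0,0,0],1],[[0,0,0],[0,0,0],1],[[0,0,0],[0,0,0],1],[[0,0,0],[0,0,0.6],1],[[0,0,0],[0,0,0.8],1]])

```text
t: 38.5
tool_pos: [0.5589, 0.2588, 0.2632]
tool_rot: [0.079, 1.569, -0.08]
contact_force: [0.3, 0.4, 0.3]
opening: 0.0854
```

carry_out(increments=[[[0,0,0],[0,0,1],1],[[0,0,0],[0,0,1],1],[[0,0,0.3],[0,-0.3,1],1],[[0,0,0.5],[0,-1,1],1],[[0,0,0.5],[0,-1,0.5],1],[[0,0,0.5],[0,-1,0],1],[[0,0,0.5],[0,-1,0],1],[[0,0,0.5],[0,-1,0],1]])

```text
t: 39.3
tool_pos: [0.5594, 0.152, 0.3766]
tool_rot: [-0.148, 1.543, 0.156]
contact_force: [1.0, -0.2, 1.1]
opening: 0.0855
```

carry_out(increments=[[[0,0,0.5],[0,-1,0],1],[[0,0,0.5],[0,-1,0],1],[[0,0,0.5],[0,-1,0],1],[[0,0,0.5],[0,-1,0],1],[[0,0,0.5],[0,-1,0],1],[[0,0,0.5],[0,-1,0],1],[[0,0,0.5],[0,-1,0],1],[[0,0,0.5],[0,-1,0],1]])

```text
t: 40.1
tool_pos: [0.5583, -0.0145, 0.3941]
tool_rot: [-0.472, 1.476, 0.482]
contact_force: [0.4, 0.2, 0.1]
opening: 0.0856
```

carry_out(increments=[[[0,0,0.5],[0,-1,0],1],[[0,0,0.5],[0,-1,0],1],[[0,0,0],[0,-1,0],1],[[0,0,0],[0,-1,0],1],[[0,0,0],[0,-1,0],1],[[0,0,0],[0,0,0],1]])

```text
t: 40.7
tool_pos: [0.5572, -0.1203, 0.4066]
tool_rot: [-0.556, 1.445, 0.556]
contact_force: [-0.0, -0.5, -0.5]
opening: 0.0855
```

```bash
python3 go.py 544 -121 48 41;python3 pot.py 558.5 258.7 86; python3 pot.py 570.5 378 114
```

```text
t 40.70 grasp [ 564.7 -117.5  251.8] jawyaw 41.04 open 0.0855 F [-0.  -0.5 -0.5] q6 -1.07 q1 -0.35 toolx [ 0.049  0.018 -0.999]
shift units [ -0.66  -0.04 -10.18]  turn z units -0.01 (-0.0 deg) tilt units [-0.18  0.49  0.  ]
top 74 [80. 85. 89.] ((558.7779541015625, 259.66571044921875), 41.62041091918945) ((558.8533935546875, 260.2046203613281), (63.61919403076172, 61.968467712402344), 84.37679290771484)
side 38 [80. 84. 88.] ((560.4765625, 254.8115997314453), 41.168800354003906) ((560.7200927734375, 257.1668701171875), (65.14070892333984, 55.95240020751953), 84.0963363647461)
top 70 [108. 112. 117.] ((569.6102905273438, 380.0701904296875), 34.05252456665039) ((571.1580810546875, 379.8656005859375), (66.22106170654297, 62.4920539855957), 46.56272888183594)
```

carry_out(increments=[[[-0.18,0.49,0],[-0.66,0,-1],1],[[0,0,0],[0,0,-1],1],[[0,0,0],[0,0,-1],1],[[0,0,0],[0,0,-1],1],[[0,0,0],[0,0,-1],1],[[0,0,0],[0,0,-1],1],[[0,0,0],[0,0,-1],1],[[0,0,0],[0,0,0],1]])

```text
t: 41.7
tool_pos: [0.5433, -0.1094, 0.2634]
tool_rot: [-0.57, 1.494, 0.572]
contact_force: [-0.6, 0.5, -0.1]
opening: 0.0854
```

```bash
python3 go.py 544 -121 48 41
```

```text
t 41.70 grasp [ 543.3 -109.2  108.4] jawyaw 41.83 open 0.0854 F [-0.6  0.5 -0.1] q6 -1.06 q1 -0.33 toolx [ 0.     0.001 -1.   ]
shift units [ 0.03 -0.58 -3.02]  turn z units -0.14 (-0.8 deg) tilt units [-0.01  0.    0.  ]
```

carry_out(increments=[[[0,0,-0.13],[0.03,-0.58,-0.4],1],[[0,0,0],[0,0,-0.6],1],[[0,0,0],[0,0,-0.6],1],[[0,0,0],[0,0,0],1]])

```text
t: 42.1
tool_pos: [0.5451, -0.1212, 0.2321]
tool_rot: [-0.562, 1.493, 0.56]
contact_force: [-0.1, -0.2, -0.3]
opening: 0.0855
```

```bash
python3 go.py 544 -121 48 41
```

```text
t 42.10 grasp [ 545.7 -121.2   77.1] jawyaw 41.12 open 0.0855 F [-0.1 -0.2 -0.3] q6 -1.07 q1 -0.35 toolx [ 0.004 -0.    -1.   ]
shift units [-0.05  0.01 -1.45]  turn z units -0.02 (-0.1 deg) tilt units [0.   0.04 0.  ]
```

carry_out(increments=[[[0,0.04,0],[-0.05,0,-0.7],1],[[0,0,0],[0,0,-0.6],1],[[0,0,0],[0,0,-0.2],1],[[0,0,0],[0,0,0],1],[[0,0,0],[0,0,0],0.3],[[0,0,0],[0,0,0],0.3],[[0,0,0],[0,0,0],0.3],[[0,0,0],[0,0,0],0.3]])

```text
t: 42.9
tool_pos: [0.5447, -0.1213, 0.2008]
tool_rot: [-0.562, 1.495, 0.56]
contact_force: [-0.6, 0.1, -0.9]
opening: 0.0616
```

```bash
python3 go.py 558.5 258.7 200 -5.8
```

```text
t 42.90 grasp [ 545.  -121.5   45.8] jawyaw 41.12 open 0.0616 F [-0.6  0.1 -0.9] q6 -1.07 q1 -0.35 toolx [ 0.002 -0.001 -1.   ]
shift units [ 0.69 19.    7.71]  turn z units -8.19 (-46.9 deg) tilt units [0.02 0.01 0.  ]
```

carry_out(increments=[[[0,0,0],[0,0,0.6],0.3],[[0,0,0],[0,0,1],0.3],[[0,0,0],[0,0,1],0.3],[[0,0,0],[0,0,1],0.3],[[0,0,-0.3],[0,0.5,1],0.3],[[0,0,-0.4],[0,0.8,1],0.3],[[0,0,-0.45],[0,1,1],0.3],[[0,0,-0.45],[0,1,0.5],0.3]])

```text
t: 43.7
tool_pos: [0.543, -0.0549, 0.3531]
tool_rot: [-0.43, 1.525, 0.428]
contact_force: [1.3, 0.0, -0.8]
opening: 0.0615
```

carry_out(increments=[[[0,0,-0.5],[0,1,0],0.3],[[0,0,-0.5],[0,1,0],0.3],[[0,0,-0.5],[0,1,0],0.3],[[0,0,-0.5],[0,1,0],0.3],[[0,0,-0.5],[0,1,0],0.3],[[0,0,-0.5],[0,1,0],0.3],[[0,0,-0.5],[0,1,0],0.3],[[0,0,-0.5],[0,1,0],0.3]])

```text
t: 44.5
tool_pos: [0.5421, 0.1116, 0.3668]
tool_rot: [-0.108, 1.55, 0.095]
contact_force: [0.6, -0.7, -0.4]
opening: 0.0616
```

```bash
python3 go.py 558.5 258.7 150 -5.8
```

```text
t 44.50 grasp [545.  110.5 211.8] jawyaw 7.44 open 0.0616 F [ 0.6 -0.7 -0.4] q6 -0.06 q1 0.07 toolx [ 0.018 -0.007 -1.   ]
shift units [ 0.82  7.35 -3.09]  turn z units -2.31 (-13.2 deg) tilt units [0.11 0.16 0.  ]
```

carry_out(increments=[[[0.11,0.16,-0.4],[0.1,1,0],0.3],[[0,0,-0.4],[0.1,1,0],0.3],[[0,0,-0.4],[0.1,1,0],0.3],[[0,0,-0.4],[0.1,1,0],0.3],[[0,0,-0.4],[0.1,1,0],0.3],[[0,0,-0.3],[0.1,1,0],0.3],[[0,0,0],[0.1,0.9,-0.3],0.3],[[0,0,0],[0,0,-0.3],0.3]])

```text
t: 45.3
tool_pos: [0.5549, 0.2575, 0.365]
tool_rot: [0.09, 1.556, -0.08]
contact_force: [0.1, -0.6, -0.2]
opening: 0.0616
```

```bash
python3 go.py 558.5 259 140 -5.8
```

```text
t 45.30 grasp [556.9 258.4 210. ] jawyaw -6.19 open 0.0616 F [ 0.1 -0.6 -0.2] q6 0.42 q1 0.31 toolx [ 0.013  0.006 -1.   ]
shift units [ 0.18  0.07 -3.5 ]  turn z units 0.07 (0.4 deg) tilt units [-0.06  0.13  0.  ]
```

carry_out(increments=[[[-0.06,0.13,0.07],[0.18,0.07,-0.8],0.3],[[0,0,0],[0,0,-1],0.3],[[0,0,0],[0,0,-1],0.3],[[0,0,0],[0,0,-0.7],0.3],[[0,0,0],[0,0,0],0.3]])

```text
t: 45.8
tool_pos: [0.5583, 0.2562, 0.2907]
tool_rot: [0.077, 1.572, -0.082]
contact_force: [0.2, -0.3, -1.5]
opening: 0.0615
```

```bash
python3 go.py 558.5 259 100 -5.8
```

```text
t 45.80 grasp [557.8 255.7 135.7] jawyaw -5.79 open 0.0615 F [ 0.2 -0.3 -1.5] q6 0.41 q1 0.31 toolx [-0.003 -0.003 -1.   ]
shift units [ 0.01  0.14 -1.78]  turn z units -0.00 (-0.0 deg) tilt units [ 0.03 -0.03  0.  ]
```

carry_out(increments=[[[0.03,-0.03,0],[0,0.14,-0.5],0.3],[[0,0,0],[0,0,-0.5],0.3],[[0,0,0],[0,0,-0.3],0.3],[[0,0,0],[0,0,0],0.3]])

```text
t: 46.2
tool_pos: [0.5589, 0.2585, 0.2638]
tool_rot: [0.08, 1.567, -0.08]
contact_force: [-0.7, -0.0, -0.5]
opening: 0.0616
```

```bash
python3 go.py 558.5 259 100 -5.8
```

```text
t 46.20 grasp [559.2 258.6 108.8] jawyaw -5.84 open 0.0616 F [-0.7 -0.  -0.5] q6 0.41 q1 0.31 toolx [ 0.002  0.    -1.   ]
shift units [-0.02  0.02 -0.44]  turn z units 0.01 (0.0 deg) tilt units [-0.    0.02  0.  ]
```

carry_out(increments=[[[0,0.02,0],[-0.02,0.02,-0.25],0.3],[[0,0,0],[0,0,-0.2],0.3],[[0,0,0],[0,0,0],0.3]])

```text
t: 46.5
tool_pos: [0.5589, 0.2592, 0.2552]
tool_rot: [0.081, 1.568, -0.079]
contact_force: [-0.1, 0.3, -1.0]
opening: 0.0615
```

```bash
python3 go.py 558.5 259 100 -5.8
```

```text
t 46.50 grasp [559.1 259.3 100.2] jawyaw -5.83 open 0.0615 F [-0.1  0.3 -1. ] q6 0.42 q1 0.31 toolx [ 0.002  0.001 -1.   ]
shift units [-0.02 -0.01 -0.01]  turn z units 0.01 (0.0 deg) tilt units [-0.01  0.02  0.  ]
```

carry_out(increments=[[[0,0,0],[0,0,-0.05],0.3],[[0,0,0],[0,0,0],1],[[0,0,0],[0,0,0],1],[[0,0,0],[0,0,0],1],[[0,0,0],[0,0,0.6],1],[[0,0,0],[0,0,0.8],1],[[0,0,0],[0,0,1],1],[[0,0,0],[0,0,1],1]])

```text
t: 47.3
tool_pos: [0.5585, 0.2591, 0.3261]
tool_rot: [0.08, 1.569, -0.08]
contact_force: [0.3, 0.2, -0.2]
opening: 0.0856
```

carry_out(increments=[[[0,0,0],[0,0,1],1],[[0,0,0],[0,0,1],1],[[0,0,0.3],[0,-0.5,0],1],[[0,0,0.3],[-0.2,-1,0],1],[[0,0,0.3],[-0.3,-1,0],1],[[0,0,0.3],[-0.3,-1,0],1],[[0,0,0.3],[-0.3,-1,0],1],[[0,0,0.3],[-0.3,-1,0],1]])

```text
t: 48.1
tool_pos: [0.5307, 0.1482, 0.3909]
tool_rot: [-0.063, 1.543, 0.078]
contact_force: [-0.1, -0.8, -0.1]
opening: 0.0853
```

carry_out(increments=[[[0,0,0.3],[-0.3,-1,0],1],[[0,0,0.3],[-0.3,-1,0],1],[[0,0,0.3],[-0.3,-1,0],1],[[0,0,0.3],[-0.3,-1,0],1],[[0,0,0.3],[-0.3,-1,0],1],[[0,0,0.3],[-0.3,-1,0],1],[[0,0,0.3],[-0.3,-1,0],1],[[0,0,0.3],[-0.3,-1,0],1]])

```text
t: 48.9
tool_pos: [0.4793, -0.0179, 0.4078]
tool_rot: [-0.258, 1.508, 0.275]
contact_force: [0.7, -0.4, -0.0]
opening: 0.0854
```

carry_out(increments=[[[0,0,0.3],[-0.3,-1,0],1],[[0,0,0.3],[-0.3,-1,0],1],[[0,0,0.3],[-0.3,-1,0],1],[[0,0,0.3],[-0.3,-1,0],1],[[0,0,0.3],[-0.3,-1,0],1],[[0,0,0.3],[-0.3,-1,0],1],[[0,0,0.3],[-0.3,-1,0],1],[[0,0,0.3],[-0.3,-1,0],1]])

```text
t: 49.7
tool_pos: [0.427, -0.1836, 0.4244]
tool_rot: [-0.458, 1.457, 0.463]
contact_force: [0.5, 0.1, -0.9]
opening: 0.0855
```

```bash
python3 go.py 400 -339.5 120 33;python3 pot.py 558.5 258.7 114; python3 pot.py 400 -339.5 60; python3 m.py | grep -E "tin|square"
```

```text
t 49.70 grasp [ 436.1 -180.2  269.7] jawyaw 34.03 open 0.0855 F [ 0.5  0.1 -0.9] q6 -1.17 q1 -0.58 toolx [ 0.059  0.022 -0.998]
shift units [-1.35 -7.8  -7.47]  turn z units -0.18 (-1.0 deg) tilt units [-0.21  0.59  0.  ]
top 75 [108. 113. 117.] ((558.5172119140625, 258.4463195800781), 42.77535629272461) ((558.9442749023438, 258.9227600097656), (62.8927001953125, 62.24943161010742), 84.453125)
side 117 [107. 112. 115.] ((556.8543701171875, 258.9573974609375), 42.780269622802734) ((557.9019775390625, 258.7475280761719), (66.30542755126953, 61.815338134765625), 83.59477996826172)
top 16 [56. 59. 63.] ((386.11334228515625, -358.5550842285156), 23.382617950439453) ((381.9168701171875, -363.5234069824219), (13.006867408752441, 46.765037536621094), 49.814453125)
side 326 [54. 59. 62.] ((399.4146423339844, -339.2703552246094), 43.22151565551758) ((399.4644470214844, -339.6477966308594), (62.61607360839844, 65.11598205566406), 33.987491607666016)
top square1 0.69 [154. 207.] 740 z [ 9. 83.] rect [561. 315.] [48. 15.] 85.0 circ 561 315 24
top square1 0.66 [170. 201.] 423 z [ 71. 115.] rect [5
[... 630 characters left out ...]
 [  1. 170.] rect [756. 250.] [27. 24.] 44.2 circ 756 251 14
top seat_square 0.63 [178.3 204.2] [560. 246.  26.]
top square1 0.91 [171.6 201.7] [573. 275.   0.]
top square1 0.63 [170.9 204. ] [565. 277.   0.]
top square1 0.48 [347.3 251.7] [ 411. -333.    0.]
top square1 0.23 [312.2 242.9] [ 438. -214.    0.]
top tin 0.87 [251.  239.8] [445.  -4.   0.]
side seat_square 0.89 [230.2 151.4] [548. 261.  26.]
side seat_square 0.61 [236.2 126. ] [579. 434.  26.]
side square1 0.64 [234.4 149.8] [564. 312.   0.]
side square1 0.59 [173.2 328.4] [ 404. -339.    0.]
side square1 0.53 [231.9 142.7] [558. 360.   0.]
side tin 0.72 [197.6 214.8] [445. -10.   0.]
side tin 0.58 [233.1 124.4] [570. 498.   0.]
```

carry_out(increments=[[[-0.21,0.59,-0.18],[-0.2,-1,-0.5],1],[[0,0,0],[-0.15,-1,-0.5],1],[[0,0,0],[-0.15,-1,-0.5],1],[[0,0,0],[-0.15,-1,-0.5],1],[[0,0,0],[-0.15,-1,-0.5],1],[[0,0,0],[-0.15,-1,-0.5],1],[[0,0,0],[-0.15,-1,-0.5],1],[[0,0,0],[-0.1,-1,-0.5],1]])

```text
t: 52.5
tool_pos: [0.4031, -0.3471, 0.3423]
tool_rot: [-0.455, 1.522, 0.451]
contact_force: [0.2, -0.6, 1.1]
opening: 0.0853
```

```bash
python3 go.py 400 -339.5 90 33
```

```text
t 52.50 grasp [ 403.3 -347.4  187.3] jawyaw 33.11 open 0.0853 F [ 0.2 -0.6  1.1] q6 -1.43 q1 -0.85 toolx [ 0.001 -0.002 -1.   ]
shift units [-0.15  0.38 -4.87]  turn z units -0.02 (-0.1 deg) tilt units [0.02 0.01 0.  ]
```

carry_out(increments=[[[0,0,0],[-0.15,0.3,-1],1],[[0,0,0],[0,0,-1],1],[[0,0,0],[0,0,-1],1],[[0,0,0],[0,0,-1],1],[[0,0,0],[0,0,-0.6],1],[[0,0,0],[0,0,0],1]])

```text
t: 53.1
tool_pos: [0.399, -0.3437, 0.2461]
tool_rot: [-0.451, 1.524, 0.448]
contact_force: [0.4, 1.3, -0.3]
opening: 0.0854
```

```bash
python3 go.py 400 -339.5 47 33
```

```text
t 53.10 grasp [ 399.1 -344.    91.1] jawyaw 32.86 open 0.0854 F [ 0.4  1.3 -0.3] q6 -1.43 q1 -0.85 toolx [ 0.001 -0.002 -1.   ]
shift units [ 0.05  0.21 -2.2 ]  turn z units 0.02 (0.1 deg) tilt units [0.02 0.01 0.  ]
```

carry_out(increments=[[[0.02,0.01,0.02],[0.05,0.21,-0.7],1],[[0,0,0],[0,0,-0.8],1],[[0,0,0],[0,0,-0.4],1],[[0,0,0],[0,0,0],1]])

```text
t: 53.5
tool_pos: [0.4012, -0.3396, 0.2084]
tool_rot: [-0.454, 1.521, 0.448]
contact_force: [0.2, -1.0, -0.2]
opening: 0.0853
```

```bash
python3 go.py 400 -339.5 47 33
```

```text
t 53.50 grasp [ 401.6 -340.1   53.4] jawyaw 33.01 open 0.0853 F [ 0.2 -1.  -0.2] q6 -1.42 q1 -0.84 toolx [ 0.003 -0.003 -1.   ]
shift units [-0.06  0.01 -0.32]  turn z units -0.00 (-0.0 deg) tilt units [0.03 0.03 0.  ]
```

carry_out(increments=[[[0.03,0.03,0],[-0.06,0,-0.3],1],[[0,0,0],[0,0,0],1],[[0,0,0],[0,0,0],0.3],[[0,0,0],[0,0,0],0.3],[[0,0,0],[0,0,0],0.3],[[0,0,0],[0,0,0],0.3]])

```text
t: 54.1
tool_pos: [0.4009, -0.3405, 0.2048]
tool_rot: [-0.455, 1.521, 0.448]
contact_force: [-0.3, 0.7, -0.2]
opening: 0.0616
```

```bash
python3 go.py 558.5 259 200 -5.8
```

```text
t 54.10 grasp [ 401.3 -341.    49.8] jawyaw 33.02 open 0.0616 F [-0.3  0.7 -0.2] q6 -1.42 q1 -0.85 toolx [ 0.003 -0.003 -1.   ]
shift units [ 7.88 29.97  7.51]  turn z units -6.78 (-38.8 deg) tilt units [0.04 0.   0.  ]
```

carry_out(increments=[[[0,0,0],[0,0,0.6],0.3],[[0,0,0],[0,0,1],0.3],[[0,0,0],[0,0,1],0.3],[[0,0,-0.2],[0.2,0.5,1],0.3],[[0,0,-0.2],[0.2,0.8,1],0.3],[[0,0,-0.2],[0.3,1,1],0.3],[[0,0,-0.2],[0.3,1,1],0.3],[[0,0,-0.2],[0.3,1,1],0.3]])

```text
t: 54.9
tool_pos: [0.4251, -0.2521, 0.3647]
tool_rot: [-0.367, 1.539, 0.366]
contact_force: [0.5, 0.3, -0.1]
opening: 0.0618
```

carry_out(increments=[[[0,0,-0.25],[0.3,1,0.7],0.3],[[0,0,-0.25],[0.3,1,0],0.3],[[0,0,-0.25],[0.3,1,0],0.3],[[0,0,-0.25],[0.3,1,0],0.3],[[0,0,-0.25],[0.3,1,0],0.3],[[0,0,-0.25],[0.3,1,0],0.3],[[0,0,-0.25],[0.3,1,0],0.3],[[0,0,-0.25],[0.3,1,0],0.3]])

```text
t: 55.7
tool_pos: [0.4736, -0.085, 0.3931]
tool_rot: [-0.213, 1.548, 0.192]
contact_force: [-0.3, -0.0, -1.7]
opening: 0.0614
```

carry_out(increments=[[[0,0,-0.25],[0.25,1,0],0.3],[[0,0,-0.25],[0.25,1,0],0.3],[[0,0,-0.25],[0.25,1,0],0.3],[[0,0,-0.25],[0.25,1,0],0.3],[[0,0,-0.25],[0.25,1,0],0.3],[[0,0,-0.25],[0.25,1,0],0.3],[[0,0,-0.25],[0.25,1,0],0.3],[[0,0,-0.25],[0.25,1,0],0.3]])

```text
t: 56.5
tool_pos: [0.5128, 0.0825, 0.4009]
tool_rot: [-0.052, 1.551, 0.026]
contact_force: [-0.9, 0.9, -1.1]
opening: 0.0614
```

```bash
python3 go.py 558.5 259 200 -5.8
```

```text
t 56.50 grasp [515.9  80.  246. ] jawyaw 2.87 open 0.0614 F [-0.9  0.9 -1.1] q6 -0.03 q1 0.02 toolx [ 0.02  -0.017 -1.   ]
shift units [ 2.29  8.82 -2.3 ]  turn z units -1.51 (-8.7 deg) tilt units [0.19 0.17 0.  ]
```

carry_out(increments=[[[0.19,0.17,-0.25],[0.25,1,0],0.3],[[0,0,-0.25],[0.25,1,0],0.3],[[0,0,-0.25],[0.25,1,0],0.3],[[0,0,-0.25],[0.25,1,0],0.3],[[0,0,-0.25],[0.25,1,0],0.3],[[0,0,-0.2],[0.25,1,0],0.3],[[0,0,0],[0.25,1,0],0.3],[[0,0,0],[0.25,1,-0.3],0.3]])

```text
t: 57.3
tool_pos: [0.5523, 0.2497, 0.4038]
tool_rot: [0.082, 1.559, -0.076]
contact_force: [0.2, -0.2, -0.7]
opening: 0.0614
```

```bash
python3 go.py 558.5 259 180 -5.8
```

```text
t 57.30 grasp [553.9 250.2 248.8] jawyaw -5.79 open 0.0614 F [ 0.2 -0.2 -0.7] q6 0.40 q1 0.30 toolx [ 0.01   0.004 -1.   ]
shift units [ 0.31  0.47 -3.44]  turn z units -0.00 (-0.0 deg) tilt units [-0.04  0.1   0.  ]
```

carry_out(increments=[[[-0.04,0.1,0],[0.3,0.4,-0.6],0.3],[[0,0,0],[0,0,-1],0.3],[[0,0,0],[0,0,-1],0.3],[[0,0,0],[0,0,-0.6],0.3],[[0,0,0],[0,0,0],0.3]])

```text
t: 57.8
tool_pos: [0.558, 0.261, 0.3421]
tool_rot: [0.077, 1.566, -0.075]
contact_force: [-0.3, -1.3, -0.8]
opening: 0.0616
```

```bash
python3 go.py 558.5 259 132 -5.8
```

```text
t 57.80 grasp [558.6 261.2 187.1] jawyaw -5.55 open 0.0616 F [-0.3 -1.3 -0.8] q6 0.41 q1 0.32 toolx [ 0.004  0.001 -1.   ]
shift units [ 0.02 -0.1  -2.76]  turn z units -0.04 (-0.2 deg) tilt units [-0.01  0.04  0.  ]
```

carry_out(increments=[[[0,0.04,-0.04],[0.02,-0.1,-0.5],0.3],[[0,0,0],[0,0,-0.6],0.3],[[0,0,0],[0,0,-0.6],0.3],[[0,0,0],[0,0,0],0.3]])

```text
t: 58.2
tool_pos: [0.5589, 0.2585, 0.3084]
tool_rot: [0.082, 1.566, -0.078]
contact_force: [0.2, 0.9, -1.2]
opening: 0.0613
```

```bash
python3 go.py 558.5 259 132 -5.8
```

```text
t 58.20 grasp [559.4 258.9 153.4] jawyaw -5.84 open 0.0613 F [ 0.2  0.9 -1.2] q6 0.41 q1 0.31 toolx [ 0.003  0.002 -1.   ]
shift units [-0.02  0.03 -1.07]  turn z units 0.01 (0.0 deg) tilt units [-0.02  0.03  0.  ]
```

carry_out(increments=[[[0,0.03,0],[-0.02,0.03,-0.4],0.3],[[0,0,0],[0,0,-0.4],0.3],[[0,0,0],[0,0,-0.15],0.3],[[0,0,0],[0,0,0],0.3]])

```text
t: 58.6
tool_pos: [0.5586, 0.2591, 0.288]
tool_rot: [0.082, 1.569, -0.078]
contact_force: [0.6, 0.3, -0.9]
opening: 0.0613
```

```bash
python3 go.py 558.5 259 132 -5.8
```

```text
t 58.60 grasp [558.7 259.5 133. ] jawyaw -5.85 open 0.0613 F [ 0.6  0.3 -0.9] q6 0.41 q1 0.31 toolx [ 0.     0.003 -1.   ]
shift units [-0.01 -0.01 -0.05]  turn z units 0.01 (0.0 deg) tilt units [-0.03  0.    0.  ]
```

carry_out(increments=[[[0,0,0],[0,0,-0.07],0.3],[[0,0,0],[0,0,0],0.3],[[0,0,0],[0,0,0],1],[[0,0,0],[0,0,0],1],[[0,0,0],[0,0,0],1],[[0,0,0],[0,0,0.6],1],[[0,0,0],[0,0,0.8],1],[[0,0,0],[0,0,1],1]])

```text
t: 59.4
tool_pos: [0.5584, 0.2591, 0.3365]
tool_rot: [0.082, 1.572, -0.079]
contact_force: [0.3, 0.1, -0.9]
opening: 0.0852
```

carry_out(increments=[[[0,0,0],[0,0,1],1],[[0,0,0],[0,0,1],1],[[0,0,0],[-0.2,-0.5,0],1],[[0,0,0],[-0.4,-1,0],1],[[0,0,0],[-0.4,-1,0],1],[[0,0,0],[-0.4,-1,0],1],[[0,0,0],[-0.4,-1,0],1],[[0,0,0],[-0.4,-1,0],1]])

```text
t: 60.2
tool_pos: [0.5121, 0.1451, 0.3893]
tool_rot: [0.082, 1.557, -0.073]
contact_force: [0.9, 0.0, 0.9]
opening: 0.0853
```

carry_out(increments=[[[0,0,0],[-0.4,-1,-0.5],1],[[0,0,0],[-0.4,-1,-0.5],1],[[0,0,0],[-0.4,-1,-0.5],1],[[0,0,0],[-0.4,-1,-0.5],1],[[0,0,0],[-0.4,-1,-0.5],1],[[0,0,0],[-0.4,-1,-0.5],1],[[0,0,0],[-0.4,-1,-0.5],1],[[0,0,0],[0,0,0],1]])

```text
t: 61.0
tool_pos: [0.4479, -0.0047, 0.3156]
tool_rot: [0.083, 1.557, -0.077]
contact_force: [0.4, -0.2, 0.1]
opening: 0.0853
```

```bash
python3 go.py 447 0 110 -5.8;python3 pot.py 558.5 258.7 142; python3 pot.py 570.5 378 114; python3 m.py | grep -E " tin"
```

```text
t 61.00 grasp [449.8  -4.2 160.6] jawyaw -5.86 open 0.0853 F [ 0.4 -0.2  0.1] q6 -0.08 q1 -0.18 toolx [ 0.012  0.003 -1.   ]
shift units [-0.05  0.24 -2.53]  turn z units 0.01 (0.1 deg) tilt units [-0.03  0.12  0.  ]
top 80 [136. 141. 146.] ((558.8779907226562, 259.9079895019531), 42.675987243652344) ((558.4735717773438, 260.21331787109375), (63.31521224975586, 62.11417007446289), 83.44197845458984)
side 105 [136. 139. 143.] ((557.6829833984375, 258.93072509765625), 45.11866760253906) ((556.71240234375, 259.45648193359375), (69.67522430419922, 60.417266845703125), 84.47767639160156)
top 65 [109. 113. 117.] ((570.25390625, 378.966552734375), 33.49750900268555) ((570.2677001953125, 378.7123107910156), (66.32514953613281, 62.34410095214844), 46.17420196533203)
side 47 [107. 112. 116.] ((569.578857421875, 379.7810974121094), 34.840572357177734) ((569.2489013671875, 381.7842712402344), (62.066253662109375, 60.669151306152344), 6.502262592315674)
top tin 0.65 [167. 196.] 418 z [105. 145.] rect [558. 260.] [63. 62.] 83.5 circ 557 258 40
side tin 0.68 [197. 208.] 660 z [ 3. 61.] rect [448.  -2.] [62. 59.] 49.4 circ 447 -1 33
top tin 0.49 [248.4 141.4] [799.  12.   0.]
side tin 0.84 [200.2 217.7] [452. -22.   0.]
```

Both stacks are fully nested, with rims at about 141 and 113 mm. Now the tin at (447,-1).

carry_out(increments=[[[-0.03,0.12,0],[-0.05,0.2,-0.8],1],[[0,0,0],[0,0,-1],1],[[0,0,0],[0,0,-1],1],[[0,0,0],[0,0,-0.8],1],[[0,0,0],[0,0,0],1]])

```text
t: 63.5
tool_pos: [0.4471, 0.0021, 0.2397]
tool_rot: [0.078, 1.569, -0.078]
contact_force: [-0.9, -0.0, -0.7]
opening: 0.0851
```

```bash
python3 go.py 447 -1 45 -5.8
```

```text
t 63.50 grasp [447.1   2.1  84.7] jawyaw -5.68 open 0.0851 F [-0.9 -0.  -0.7] q6 -0.06 q1 -0.16 toolx [ 0.  0. -1.]
shift units [-0.01 -0.15 -1.98]  turn z units -0.02 (-0.1 deg) tilt units [-0.  0.  0.]
```

carry_out(increments=[[[0,0,0],[0,-0.15,-0.7],1],[[0,0,0],[0,0,-0.7],1],[[0,0,0],[0,0,-0.5],1],[[0,0,0],[0,0,0],1],[[0,0,0],[0,0,0],0.3],[[0,0,0],[0,0,0],0.3],[[0,0,0],[0,0,0],0.3],[[0,0,0],[0,0,0],0.3]])

```text
t: 64.3
tool_pos: [0.448, -0.0003, 0.2023]
tool_rot: [0.077, 1.567, -0.077]
contact_force: [-0.2, 0.8, -0.2]
opening: 0.0618
```

```bash
python3 go.py 580 -306 130 -5.8
```

```text
t 64.30 grasp [ 4.483e+02 -4.000e-01  4.730e+01] jawyaw -5.62 open 0.0618 F [-0.2  0.8 -0.2] q6 -0.07 q1 -0.17 toolx [ 0.002 -0.    -1.   ]
shift units [  6.6  -15.28   4.14]  turn z units -0.03 (-0.2 deg) tilt units [0.   0.02 0.  ]
```

carry_out(increments=[[[0,0,0],[0,0,0.6],0.3],[[0,0,0],[0,0,1],0.3],[[0,0,0],[0,0,1],0.3],[[0,0,0],[0.2,-0.5,1],0.3],[[0,0,0],[0.4,-1,1],0.3],[[0,0,0],[0.4,-1,0.5],0.3],[[0,0,0],[0.45,-1,0],0.3],[[0,0,0],[0.45,-1,0],0.3]])

```text
t: 65.1
tool_pos: [0.4852, -0.0911, 0.3154]
tool_rot: [0.072, 1.563, -0.074]
contact_force: [-0.8, -0.7, -1.0]
opening: 0.0619
```

carry_out(increments=[[[0,0,0],[0.45,-1,0],0.3],[[0,0,0],[0.45,-1,0],0.3],[[0,0,0],[0.45,-1,0],0.3],[[0,0,0],[0.45,-1,0],0.3],[[0,0,0],[0.45,-1,0],0.3],[[0,0,0],[0.45,-1,0],0.3],[[0,0,0],[0.45,-1,0],0.3],[[0,0,0],[0.45,-1,0],0.3]])

```text
t: 65.9
tool_pos: [0.5595, -0.2582, 0.325]
tool_rot: [0.07, 1.555, -0.077]
contact_force: [0.5, 0.5, -0.8]
opening: 0.062
```

```bash
python3 go.py 580 -306 110 -5.8
```

```text
t 65.90 grasp [ 561.7 -259.   170. ] jawyaw -5.38 open 0.0620 F [ 0.5  0.5 -0.8] q6 -0.46 q1 -0.55 toolx [ 0.014 -0.005 -1.   ]
shift units [ 1.03 -2.39 -3.  ]  turn z units -0.07 (-0.4 deg) tilt units [0.05 0.14 0.  ]
```

carry_out(increments=[[[0.05,0.14,-0.07],[0.4,-0.8,-0.3],0.3],[[0,0,0],[0.4,-0.8,-0.5],0.3],[[0,0,0],[0.2,-0.6,-0.7],0.3],[[0,0,0],[0,0,-0.8],0.3],[[0,0,0],[0,0,-0.5],0.3],[[0,0,0],[0,0,0],0.3]])

```text
t: 66.5
tool_pos: [0.5807, -0.3061, 0.2724]
tool_rot: [0.08, 1.565, -0.084]
contact_force: [-1.2, -0.0, -0.8]
opening: 0.0617
```

```bash
python3 go.py 580 -306 56 -4
```

```text
t 66.50 grasp [ 581.3 -306.5  117.4] jawyaw -5.95 open 0.0617 F [-1.2 -0.  -0.8] q6 -0.49 q1 -0.60 toolx [ 0.004 -0.003 -1.   ]
shift units [-0.03  0.   -3.07]  turn z units 0.34 (2.0 deg) tilt units [0.03 0.04 0.  ]
```

carry_out(increments=[[[0.03,0.04,0.3],[-0.03,0,-0.7],0.3],[[0,0,0],[0,0,-0.8],0.3],[[0,0,0],[0,0,-0.7],0.3],[[0,0,0],[0,0,-0.3],0.3],[[0,0,0],[0,0,0],0.3]])

```text
t: 67.0
tool_pos: [0.5799, -0.3036, 0.2211]
tool_rot: [0.057, 1.569, -0.056]
contact_force: [-0.2, -0.0, -1.5]
opening: 0.0618
```

```bash
python3 go.py 580 -306 56 -4
```

```text
t 67.00 grasp [ 580.1 -303.6   66.1] jawyaw -4.12 open 0.0618 F [-0.2 -0.  -1.5] q6 -0.52 q1 -0.60 toolx [ 0.001  0.    -1.   ]
shift units [ 0.   -0.12 -0.5 ]  turn z units 0.02 (0.1 deg) tilt units [-0.    0.01  0.  ]
```

carry_out(increments=[[[0,0,0],[0,0,-0.3],0.3],[[0,0,0],[0,0,-0.2],0.3],[[0,0,0],[0,0,0],0.3]])

```text
t: 67.3
tool_pos: [0.5803, -0.3037, 0.2113]
tool_rot: [0.056, 1.568, -0.057]
contact_force: [-0.2, -0.5, -0.7]
opening: 0.0617
```

```bash
python3 go.py 580 -306 55.5 -4
```

```text
t 67.30 grasp [ 580.7 -303.8   56.3] jawyaw -4.14 open 0.0617 F [-0.2 -0.5 -0.7] q6 -0.52 q1 -0.60 toolx [ 0.002 -0.001 -1.   ]
shift units [-0.02 -0.11 -0.04]  turn z units 0.02 (0.1 deg) tilt units [0.01 0.02 0.  ]
```

carry_out(increments=[[[0,0,0],[0,0,-0.06],0.3],[[0,0,0],[0,0,0],1],[[0,0,0],[0,0,0],1],[[0,0,0],[0,0,0],1],[[0,0,0],[0,0,0.6],1],[[0,0,0],[0,0,0.8],1],[[0,0,0],[0,0,1],1],[[0,0,0],[0,0,1],1]])

```text
t: 68.1
tool_pos: [0.5803, -0.3038, 0.2826]
tool_rot: [0.057, 1.568, -0.057]
contact_force: [0.1, -0.3, -0.6]
opening: 0.0853
```

carry_out(increments=[[[0,0,0],[0,0,1],1],[[0,0,0],[0,0,1],1],[[0,0,0],[0,0,1],1],[[0,0,0],[-0.3,-0.8,1],1],[[0,0,0],[-0.5,-1,0],1],[[0,0,0],[-0.5,-1,0],1],[[0,0,0],[-0.5,-1,0],1],[[0,0,0],[-0.5,-1,0],1]])

```text
t: 68.9
tool_pos: [0.5347, -0.4003, 0.3901]
tool_rot: [0.04, 1.545, -0.064]
contact_force: [-0.2, -0.0, 0.0]
opening: 0.0851
```

carry_out(increments=[[[0,0,0],[-0.5,-1,0],1],[[0,0,0],[-0.5,-1,0],1],[[0,0,0],[-0.5,-1,0],1],[[0,0,0],[-0.5,-1,0],1],[[0,0,0],[-0.5,-1,0],1],[[0,0,0],[-0.5,-1,0],1],[[0,0,0],[-0.5,-0.5,0],1],[[0,0,0],[0,0,0],1]])

```text
t: 69.7
tool_pos: [0.4594, -0.5366, 0.4079]
tool_rot: [0.031, 1.533, -0.077]
contact_force: [0.5, 0.2, 0.1]
opening: 0.0852
```

```bash
python3 go.py;python3 pot.py 558.5 258.7 142; python3 pot.py 570.5 378 114;  python3 - <<'E'
from fit import *
for n in ("top","side"):
    im,_=get_image(n); 
    print(n,holder(n,im,[.564,.3175,-.1]))
    cv2.imwrite(f'pics/{n}9.png',cv2.resize(im,(800,600),interpolation=cv2.INTER_CUBIC))
    if n=="top": cv2.imwrite('pics/top9c.png',cv2.resize(im[150:240,100:220],None,fx=6,fy=6,interpolation=cv2.INTER_CUBIC))
E
```

```text
t 69.70 grasp [ 464.9 -541.4  253.1] jawyaw -3.93 open 0.0852 F [0.5 0.2 0.1] q6 -0.90 q1 -0.97 toolx [ 0.036 -0.031 -0.999]
top 83 [136. 140. 145.] ((558.0599365234375, 259.9314270019531), 41.90281295776367) ((558.3786010742188, 260.60382080078125), (63.56019592285156, 62.32059860229492), 84.21420288085938)
side 106 [135. 139. 143.] ((556.1284790039062, 259.64471435546875), 43.351375579833984) ((556.8078002929688, 260.26373291015625), (68.27085876464844, 62.00982666015625), 82.6826171875)
top 65 [107. 113. 117.] ((571.1917724609375, 380.00274658203125), 33.98196792602539) ((570.74853515625, 379.18023681640625), (65.91920471191406, 62.64225387573242), 48.598388671875)
side 54 [108. 112. 115.] ((570.3494262695312, 378.91424560546875), 34.54038619995117) ((570.7476196289062, 381.73681640625), (60.72943878173828, 62.45577621459961), 83.30086517333984)
top (array([564.69856679, 317.07738975,  -5.86951112]), np.float64(22.448572830481673))
side (array([563.86235177, 313.19004307,  -5.87014117]), np.float64(17.92292902069277))
```

View pics/top9.png

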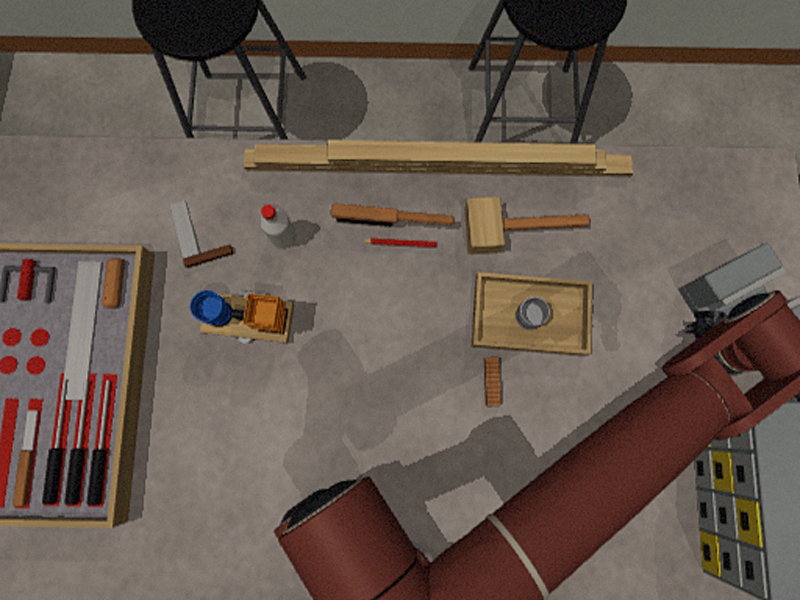

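View pics/side9.png

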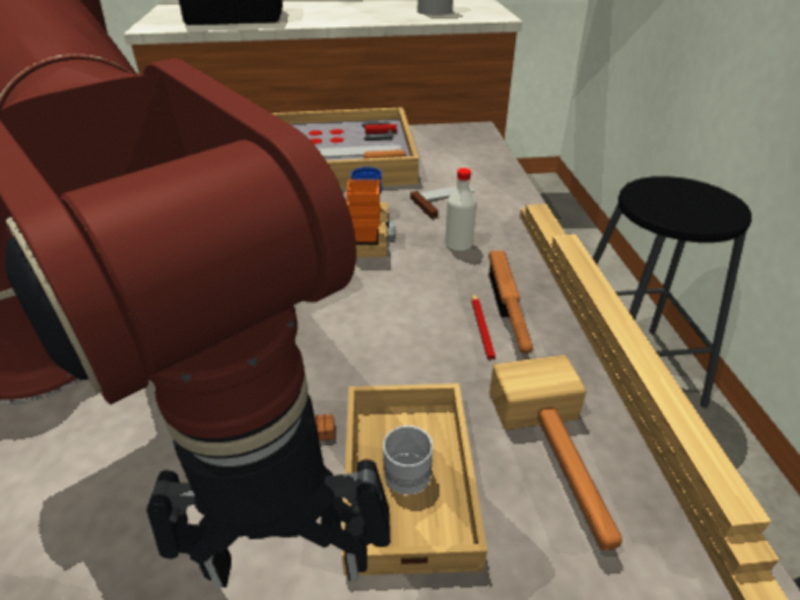

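View pics/top9c.png

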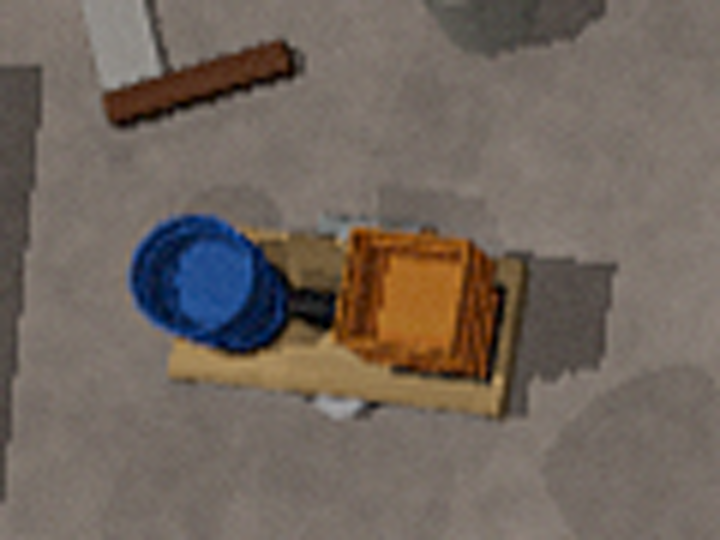

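```bash
python3 -c "
from station import *
print(finish_job())"
```

```text
the job is handed in; nothing more can be done
None
```

I set up the glue-pot station and handed the job in at about 70 s of the 210 s allowed. No verdict was reported, so success rests on my own checks.

**What I did:**
- **Holder:** I slid it onto the rail against the stop before moving any pot.
- **Round pots:** both that were there are nested on the round seat.
- **Square pots:** all three are nested on the square seat.
- **Tin:** it was knocked aside during the run. I located it again and stood it upright in the middle of the crate.
- **Barpot:** there was none.

**What the last checks showed:**
- **Holder:** the top camera puts it within about 1 mm of home, at the rail's angle. The final push ended at a hard stop, reaching about 32 N. The last side-camera fit put it about 4 mm off across the rail. I discounted that because the stacks and arm blocked the view.
- **Stacks:** the rims measured about 113 mm (round, 114 expected) and 140 mm (square, 142 expected). Both were centred on their seats, and the square flats were aligned with the holder.
- **Everything else:** the other things on the bench looked undisturbed in the final pictures, and the gripper was clear of everything.

**Not confirmed:** I could not read the detent directly. A light pull test before the final push showed no clear hold, so the click rests on having reached the stop, 2 mm past home. I did not repeat the pull afterwards.

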